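Load the ratchet feeder and pump hung flanges down the chute

ROBOT

A 6-joint arm with a two-finger parallel gripper is mounted at the origin on the work surface. World frame = base frame: x ahead of the robot, y to its left, z up, the work surface at z = 0. Lengths are in m, angles in degrees, forces in N, time in s.
With the tool pointing down it reaches from about 0.3 to 0.825 m from the base axis. Payload 5.4 kg.
Tool frame: the origin (TCP) lies between the finger pads; the fingertips stand 8 mm ahead of it and the grasp point (between the pads) lies 11 mm behind it (manip.tcp_to_tips is the distance from the TCP to the fingertips, in m); z points along the fingers, y is the direction in which the jaws open and shut (so a half turn about z gives the same grasp; the last joint's range is limited). The gripper opens to 92 mm and grips with 3 to 60 N. Pads are 20 mm wide; open, the fingers measure 128 mm over their backs; the gripper's body (75 mm by 189 mm) begins 69 mm behind the grasp point.
Start: joints at [-75.579, 9.076, 91.501, -0, 79.423, -12.038], TCP at [0.256, -0.515, 0.223] pointing down, gripper open.
Joint ranges: [-166.64, 166.64], [-54.1, 131.32], [10.49, 154.53], [-73.88, 253.88], [9.74, 151.15], [-171.62, 171.62]. Speed limits (degrees/s): [147.25, 147.25, 180, 180, 180, 180].

INTERFACE

Orientations are given as a 3x3 rotation matrix whose columns are the frame's x, y, z axes.
In Python, from rig import manip gives the robot as it stands.
- The arm moves only by the shell command python3 -m pendant 'ROWS' [FORCE]. ROWS is JSON, a list of rows, each an object of numbers: "claw": the closure, from -1 (fully open) to 1 (shut); "tx", "ty", "tz": the shift along the tool's x, y, z in m; "turn": the turn about the tool's z in rad. A call has 1 to 12 rows; each row shifts and turns the commanded pose from where the row before left it, along the tool's axes as they then stand; what a row does not reach is not made up. A row lasts 1/12 s, in which the tool goes at most 41.7 mm and 7.16 degrees, less where a joint would pass 70% of its speed; a pose out of reach is approached as far as the arm can. A call with a gripper value outside its range is refused whole. The fingers move at their own pace and stop on an object; FORCE is the grip in N (left out, the last holds). Time passes only in rows, so rows that do not move let the fingers close. It gives the time, the measured TCP pose, the force and the opening at its end, in the units of the state.
- manip.get_state(): the state, without advancing time (a new reading comes with each control period).
- manip.snapshot(name): name is "side" or "top" or "wrist"; returns a dict with "image" (420x560x3 uint8, blue, green, red), "z_map" (420x560 float32, m along the optical axis (not along the pixel's ray), 0 where there is no reading), "vertical_fov" (degrees; the focal length in pixels is half the picture's height over the tangent of half this angle, whatever the lens; pixels are square), "cx", "cy" (the principal point, pixels), "world_from_camera" (4x4, takes a point from camera to world coordinates); the wrist camera has in their place "hand_eye" (4x4, takes a point from camera to tool coordinates, whose origin is the TCP and whose axes are the flange's). Camera axes: x right, y up, looking along -z (the intrinsics and any distortion apply to the point x, -y, -z); pixel columns grow to the right and rows downward; lengths in m; the calibration is good to about 2 mm. A picture is of the moment at which its call begins: read the wrist's pose just before it.
- manip.sign_off(): hands the job in, once; it reports no verdict.
The state is a dict: "t": time; "qpos": joint angles; "joint_velocities": joint speeds; "effort": joint torques, N m; "ee_pos": TCP position; "ee_rot": TCP orientation; "contact_force": force on the tool from outside, world axes, zero at the start; "torque": the same for the moment, N m; "gripper_width": finger opening in m.
Only numpy, scipy, OpenCV 4.12 (cv2) and the standard library are available. Lean on these libraries where they do the work, as an engineer would, in place of code of your own. Each camera call takes 0.05 s, during which the arm holds its last target.

TASK

Slide the padded tote squarely up to the stop bar under the chute, lift every flange that hangs on the hook stand off its hook and stand them all upright, side by side, on the feed table in front of the pusher. Only once all are standing there and the tote is in place, pump the ratchet lever with full strokes, one tooth each, until the pusher is fully forward and all these flanges have gone down the chute into the tote. Do not touch the pusher or its toothed rack with the robot, and leave everything else on the counter where it is.

Things in the scene. Friction and masses are not known exactly. Their poses are not given: they have to be found in the camera images.
- flange1_mid (a point): Grey titanium flange, 107 mm tall, 0.3 kg: round base 62 mm across, 14 mm thick; hub 42 mm across up to height 40 mm; then a flat lug 40 mm wide (its x), 14 mm thick (its y). Through the lug's thickness goes an eye 22 mm wide, from height 52 to 82 mm, by which it hangs on a hook. Point: its centre, 53.5 mm above the underside; z up. Up to three, all alike; some may be absent
- flange2_mid (a point): second such flange, same shape and same point; may be absent. The lug can be gripped from above across its 40 mm width, beside the hook
- flange3_mid (a point): third such flange, same shape and same point; may be absent
- stand: Fixed stand, hooks at x = -90, 0, 90 mm; origin on the counter. Each is an 8 mm peg running level from the rail (y = 0) to y = -75 mm, axis 215 mm above the counter, its end turned up to 14 mm above the axis. Nothing is higher than 229 mm. Flanges hang near y = -38 mm, lug square to the peg: lift one 12 to 20 mm, then draw it level 80 mm or more along -y before raising it, so that its base clears the hook
- tray (a point): Loading place on the fixed feeder's level feed table, on the surface 130 mm above the counter. x across, feeding along -y. Rails 15 mm high at x = -115 and 115 mm; the pusher's blade (43 mm tall, full width) starts at y = 45 mm; the chute begins at y = -85 mm. Three flanges fit side by side at x = -74, 0, 74 mm, y = 0
- dock (a point): Point on the counter under the tote's centre when docked beneath the chute: centred across the chute, sides square to the feeder (same axes as tray), a 270 mm side touching or within 4 mm of the dark stop bar, 20 mm high, under the chute. It lies 267 mm along -y from tray. The chute's lower end overhangs the docked tote's rim by 28 mm, at 63 mm height or more
- tote_mid (a point): Open padded grey tote, loose, 0.8 kg, outside 270 mm (x) by 220 mm (y), 60 mm high, walls and floor 12 mm thick. Point: its centre, 30 mm above its underside. It starts clear of the stop bar, beyond it on the feeder's -y side. A wall can be pinched from above and the tote dragged over the counter (3 to 8 N)
- lever_grip (a point): Middle of the upright round black grip (22 mm thick, from 45 mm below to 25 mm above this point) of the ratchet lever, some 255 mm above the counter beside the feed table (feeder x = -170 mm); free all round its top. A stroke carries it 62 mm along the feeder's -y; a spring returns it when released
- lever (a joint): Ratchet lever angle: 0 at rest (leaning to the feeder's +y), 0.375 rad at the end stop of its stroke. Pivot 165 mm below lever_grip. A full stroke takes 2 to 9 N at the grip. It must go to 0.35 or more to carry a tooth and back to rest (below 0.02) to pick up the next
- pusher (a joint): How far the pusher is fed along the feeder's -y: starts at 0.001 to 0.004, 0.020 m a tooth, one tooth a full stroke; about 0.124 m (6 full strokes) is fully forward, hard stop at 0.128. A holding pawl keeps it from going back. Its blade crosses the feed table, its toothed rack runs beside the table by the lever; the robot may touch neither
- gauge_block: bystander: brass block 100 x 35 x 40 mm, origin at its underside
- damper_ring: bystander: black rubber ring 90 mm across, 22 mm high, origin at its underside
- ball_holder: bystander: white ceramic bearing ball holder, 84 mm across, 55 mm high, origin at its underside
- plain_flange: bystander: grey flange without a lug, 100 mm across, 44 mm high, lying on the counter, origin at its underside; not part of the job
- driver: bystander: screwdriver lying on the counter
- cleaner: bystander: bottle 60 mm across, 150 mm high, origin at its underside
- setting_block: bystander: steel block 70 x 70 x 45 mm, origin at its underside

How it is judged (in metres and radians):
On the way, in this order (a step that is already met when the one before it is completed fails the run):
1. all flanges present stand upright and released on the feed table, the tote is docked under the chute, and the pusher has not yet been fed (x of flange1_mid in the frame of tray between -0.1 and 0.1 m and y of flange1_mid in the frame of tray between -0.085 and 0.045 m and z of flange1_mid in the frame of tray between 0.045 and 0.065 m and angle between each of flange1_mid, flange2_mid, flange3_mid's own z axis and vertical below 0.15 rad and contact force between each of flange1, flange2, flange3 and the fingers below 0.2 N and x of flange2_mid in the frame of tray between -0.1 and 0.1 m and y of flange2_mid in the frame of tray between -0.085 and 0.045 m and z of flange2_mid in the frame of tray between 0.045 and 0.065 m and x of flange3_mid in the frame of tray between -0.1 and 0.1 m and y of flange3_mid in the frame of tray between -0.085 and 0.045 m and z of flange3_mid in the frame of tray between 0.045 and 0.065 m and horizontal distance between tote_mid and dock below 0.025 m and angle between the x axis of tote_mid and the x axis of dock, either way round below 0.12 rad and value of joint pusher below 0.012 m), for 0.3 s.
2. the pusher is fully forward (value of joint pusher above 0.115 m), for 0.2 s.
At the end, for the whole second after the job is handed in: the pusher is fully forward (over 0.115 m) and the lever back at rest (under 0.06 rad); every flange present lies at rest in the tote (its centre within the tote's outline and less than 0.09 m above the tote's centre); the tote stands level on the counter (x of flange1_mid in the frame of tote_mid between -0.135 and 0.135 m and y of flange1_mid in the frame of tote_mid between -0.11 and 0.11 m and z of each of flange1_mid, flange2_mid, flange3_mid in the frame of tote_mid below 0.09 m and linear speed of each of flange1, flange2, flange3, tote below 0.03 m/s and x of flange2_mid in the frame of tote_mid between -0.135 and 0.135 m and y of flange2_mid in the frame of tote_mid between -0.11 and 0.11 m and x of flange3_mid in the frame of tote_mid between -0.135 and 0.135 m and y of flange3_mid in the frame of tote_mid between -0.11 and 0.11 m and value of joint pusher above 0.115 m and value of joint lever below 0.06 rad and angle between tote_mid's own z axis and vertical below 0.1 rad and height (world z) of tote_mid below 0.045 m); the robot touches nothing.
It fails at once if the robot touches the pusher or its toothed rack (contact force between any of the fingers, the arm and pusher above 1 N).
It fails at once if a bystander is moved more than 30 mm (distance of any of gauge_block, damper_ring, ball_holder, plain_flange, driver, cleaner, setting_block from where it was at the start of the episode above 0.03 m).
It fails at once if a flange falls off the counter (height (world z) of any of flange1_mid, flange2_mid, flange3_mid below -0.03 m).
Of flange1, flange2, flange3 only 2 to 3 are there at a start; the rules pass over those that are not, and their reading is None.
At some moment in a run one of tote may be knocked a few centimetres aside while the robot is not near it.
It also fails if it takes over 210 s, if anything falls off the work surface, if the arm or the gripper's body presses on something with over 40 N, if the wrist force passes 120 N, or if a joint passes its speed limit or range.

## Working session

There is one attempt and no reset: what is moved stays moved. The work goes in short steps, Python scripts to look and compute and a shell command to move; the robot and the scene stay as the last step left them, time stands still between calls to the robot, and variables do not carry over. Pictures are saved under pics/ and viewed, and the job is handed in when it is done.

```bash
ls; mkdir -p pics; cat > h.py <<'E'
import numpy as np, cv2
from rig import manip
def snap(n,fn=None):
    st=manip.get_state(); s=manip.snapshot(n)
    if fn: cv2.imwrite('pics/'+fn,s['image'])
    f=s['image'].shape[0]/2/np.tan(np.radians(s['vertical_fov']/2))
    if n=='wrist':
        T=np.eye(4);T[:3,:3]=np.array(st['ee_rot']);T[:3,3]=st['ee_pos'];W=T@np.array(s['hand_eye'])
    else: W=np.array(s['world_from_camera'])
    z=s['z_map'];v,u=np.mgrid[:z.shape[0],:z.shape[1]]
    P=np.stack([(u-s['cx'])/f*z,-(v-s['cy'])/f*z,-z],-1)
    P=P@W[:3,:3].T+W[:3,3]; P[z==0]=np.nan
    return s,P,W,f
E
python3 - <<'E'
from h import *
print({k:v for k,v in manip.get_state().items()})
for n in('side','top','wrist'):
    s,P,W,f=snap(n,n+'0.png'); np.save('pics/%s0.npy'%n,P)
    print(n,f,s['cx'],s['cy'],W.round(3).tolist(),[k for k in s])
E
```

```text
pics
{'t': 0.0, 'qpos': array([-7.55787190e+01,  9.11143837e+00,  9.15716451e+01, -4.13479270e-04,
        7.94241754e+01, -1.20380050e+01]), 'joint_velocities': array([ 0.0180119 , -0.06989078,  0.07214435, -0.06674381,  0.07720059,
        0.01723345]), 'effort': array([-8.47251449e-04, -3.85578561e+01, -3.22103834e+01,  7.01706321e-02,
        3.80575459e-02, -1.53759875e-04]), 'ee_pos': array([ 0.25601886, -0.5141711 ,  0.22163542]), 'ee_rot': array([[ 8.95250698e-01,  4.45562524e-01, -4.73096452e-04],
       [ 4.45562611e-01, -8.95248948e-01,  1.81126770e-03],
       [ 3.83493909e-04, -1.83233277e-03, -9.99998248e-01]]), 'contact_force': array([-0.44405174,  0.10818403, -0.11186218]), 'torque': array([-0.03707976,  0.00096065, -0.02711373]), 'gripper_width': 0.09212819950762019}
side 397.6336978130278 283.2124327316711 206.53219291903733 [[-0.767, 0.394, -0.506, -0.201], [-0.641, -0.466, 0.61, 0.872], [0.004, 0.792, 0.61, 0.959], [0.0, 0.0, 0.0, 1.0]] ['image', 'z_map', 'vertical_fov', 'cx', 'cy', 'world_from_camera']
top 444.6592058411793 283.0422383807849 210.2025988525771 [[0.01, 0.985, -0.171, 0.298], [-1.0, 0.012, 0.009, 0.058], [0.011, 0.171, 0.985, 1.381], [0.0, 0.0, 0.0, 1.0]] ['image', 'z_map', 'vertical_fov', 'cx', 'cy', 'world_from_camera']
wrist 343.3798252916468 276.1940705877168 211.94506050993988 [[0.446, 0.863, 0.237, 0.324], [-0.895, 0.43, 0.118, -0.482], [-0.001, -0.265, 0.964, 0.384], [0.0, 0.0, 0.0, 1.0]] ['image', 'z_map', 'vertical_fov', 'cx', 'cy', 'hand_eye']
```

View pics/top0.png

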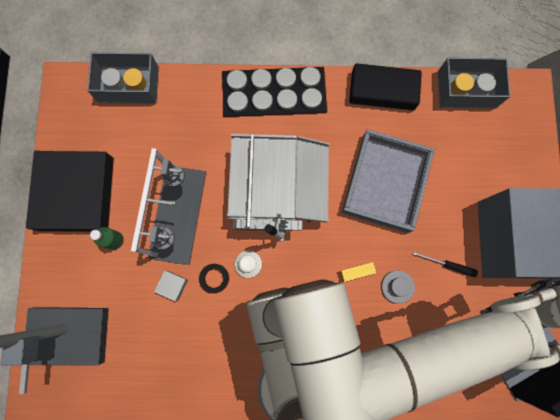

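View pics/side0.png

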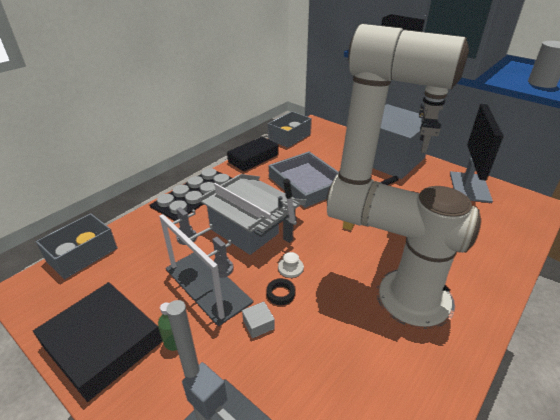

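View pics/wrist0.png

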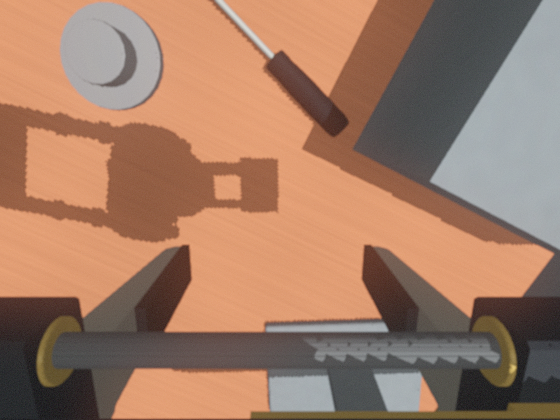

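```bash
python3 - <<'E'
import cv2,numpy as np
a=cv2.imread('pics/top0.png')
cv2.imwrite('pics/t0a.png',cv2.resize(a[120:290,120:450],None,fx=2.4,fy=2.4,interpolation=cv2.INTER_CUBIC))
a=cv2.imread('pics/side0.png')
cv2.imwrite('pics/s0a.png',cv2.resize(a[130:330,140:360],None,fx=3,fy=3,interpolation=cv2.INTER_CUBIC))
P=np.load('pics/top0.npy')
z=P[...,2]; h=np.clip(z/0.26*255,0,255); h[np.isnan(h)]=0
c=cv2.applyColorMap(h.astype(np.uint8),cv2.COLORMAP_JET)
cv2.imwrite('pics/t0h.png',cv2.resize(c[120:290,120:450],None,fx=2.4,fy=2.4,interpolation=0))
E
```

```text
(no output)
```

View pics/t0a.png

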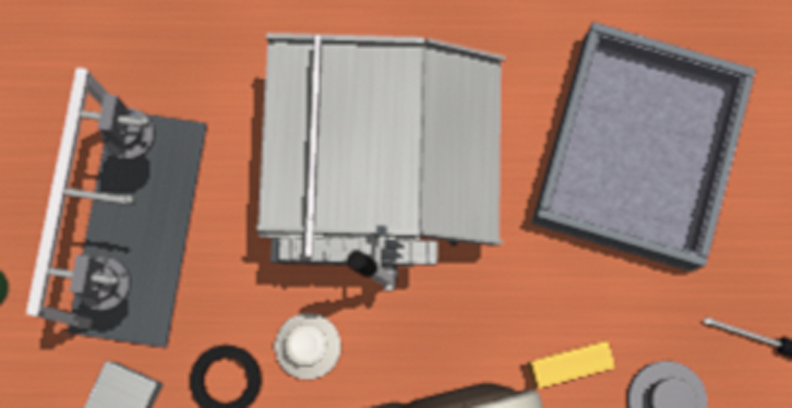

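View pics/s0a.png

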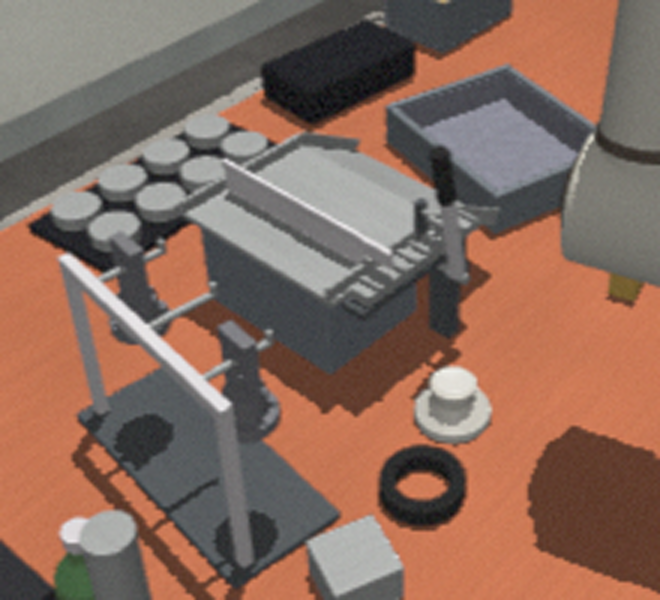

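View pics/t0h.png

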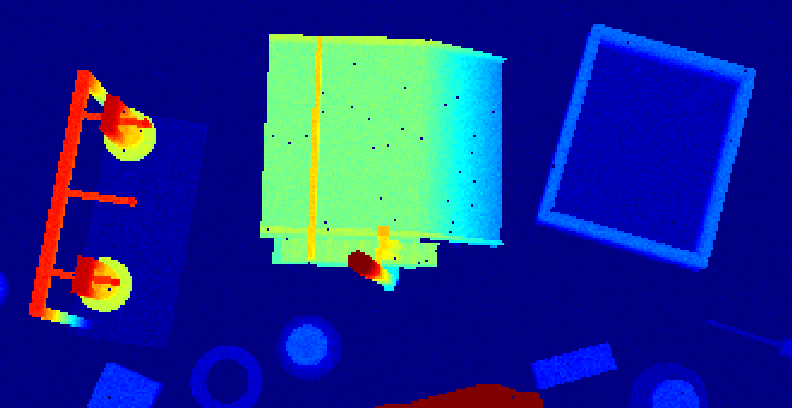

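```bash
cat > fit.py <<'E'
from h import *
def rect(m,P,name):
    q=P[m][:,:2].astype(np.float32)
    r=cv2.minAreaRect(q); print(name,len(q),'c',np.round(r[0],4),'size',np.round(r[1],4),'ang',round(r[2],2),'zmed',np.nanmedian(P[m][:,2]).round(4)); print(np.round(cv2.boxPoints(r),3).tolist())
def largest(m):
    n,l,s,c=cv2.connectedComponentsWithStats(m.astype(np.uint8)); return l==1+np.argmax(s[1:,4])
E
python3 - <<'E'
from fit import *
P=np.load('pics/top0.npy'); x,y,z=P[...,0],P[...,1],P[...,2]
v,u=np.mgrid[:420,:560]
roi=lambda a,b,c,d:(u>=a)&(u<b)&(v>=c)&(v<d)
m=roi(225,305,130,218)&(abs(z-.13)<.004); rect(largest(m),P,'table')
m=roi(340,440,125,240)&(abs(z-.06)<.006); rect(largest(m),P,'tote')
m=roi(225,340,125,145)&(z>.138)&(z<.15); q=P[m]; print('rail',np.polyfit(q[:,1],q[:,0],1),q[:,0].mean(),q[:,1].min(),q[:,1].max(),len(q),np.median(q[:,2]))
m=roi(225,340,130,228)&(z>.16)&(z<.18)&(u<262); q=P[m]; print('blade',np.polyfit(q[:,0],q[:,1],1),q[:,0].min(),q[:,0].max(),np.median(q[:,2]),q[:,1].min(),q[:,1].max())
# chute start: slope
for uu in range(280,332,3): print(uu,np.nanmedian(y[150:200,uu]).round(4),np.nanmedian(z[150:200,uu]).round(4),end=' | ')
print()
m=roi(255,295,210,245)&(z>.235); q=P[m]; print('grip',q.mean(0),q.min(0),q.max(0),len(q))
# stand rail
m=roi(130,160,140,260)&(z>.2)&(z<.235); q=P[m]; print('standrail',np.polyfit(q[:,0],q[:,1],1),q.min(0),q.max(0),np.median(q[:,2]))
m=roi(140,210,140,260)&(z>.195)
n,l,s,c=cv2.connectedComponentsWithStats(m.astype(np.uint8))
E
```

```text
table 2877 c [0.615  0.0687] size [0.1352 0.23  ] ang 88.78 zmed 0.1293
[[0.49900001287460327, 0.004000000189989805], [0.7289999723434448, -0.0010000000474974513], [0.7310000061988831, 0.1340000033378601], [0.5009999871253967, 0.13899999856948853]]
tote 1198 c [ 0.6284 -0.2815] size [0.2207 0.271 ] ang 73.83 zmed 0.0585
[[0.46700000762939453, -0.3499999940395355], [0.7279999852180481, -0.42500001192092896], [0.7889999747276306, -0.21299999952316284], [0.5289999842643738, -0.1379999965429306]]
rail [0.01927505 0.72867073] 0.7306250133602632 -0.0007033087432554222 0.19705574292759193 176 0.1437263903026348
blade [-0.01666234  0.14779229] 0.4616392629018259 0.7230292350822578 0.17246580961915425 0.13348926308531123 0.14299252961485695
280 0.0561 0.1282 | 283 0.0474 0.1292 | 286 0.0387 0.1289 | 289 0.03 0.1284 | 292 0.0213 0.1285 | 295 0.0126 0.1282 | 298 0.0037 0.1243 | 301 -0.0052 0.1185 | 304 -0.0144 0.1131 | 307 -0.0235 0.1084 | 310 -0.0328 0.1014 | 313 -0.0421 0.0961 | 316 -0.0516 0.0899 | 319 -0.061 0.0852 | 322 -0.0706 0.0794 | 325 -0.0801 0.0737 | 328 -0.09 0.0669 | 331 -0.1075 -0.0013 | 
grip [0.44143484 0.07950409 0.27108584] [0.43204836 0.06735451 0.23714548] [0.45337303 0.09236625 0.28338775] 89
standrail [-0.08938919  0.45642386] [0.38632573 0.36992176 0.20033579] [0.6629362  0.43884171 0.23441808] 0.21995346892055312
```

```bash
cat >> h.py <<'E'
def go(x,y,z,yaw=None):
    """yaw: world deg of the tool x axis (tool down). prints shifts in tool axes; translation in current axes, then turn"""
    st=manip.get_state(); R=np.array(st['ee_rot']);p=np.array(st['ee_pos'])
    d=np.array([x,y,z])-p; t=R.T@d
    cy=np.degrees(np.arctan2(R[1,0],R[0,0]))
    print('pos',p.round(4),'yaw',cy.round(2),'| tool shift',t.round(4),'rows>=',np.ceil(np.linalg.norm(t)/.0417))
    if yaw is not None:
        k=(cy-yaw+90)%180-90; print('turn rad',np.radians(k).round(4),'rows>=',np.ceil(abs(k)/7.1), 'q6',st['qpos'][5].round(1))
E
python3 - <<'E'
from fit import *
P=np.load('pics/top0.npy'); x,y,z=P[...,0],P[...,1],P[...,2]
for c in [(500,230),(540,230),(490,265),(530,270),(385,85),(470,85),(550,190),(485,195),(398,285),(445,265),(360,270)]: print(c,P[c[1],c[0]].round(3))
s=slice(None)
go(0.599,-0.381,0.15,-16.2)
E
```

```text
(500, 230) [ 0.465 -0.574  0.128]
(540, 230) [ 0.457 -0.645  0.2  ]
(490, 265) [ 0.37  -0.572  0.055]
(530, 270) [ 0.35  -0.611  0.197]
(385, 85) [ 0.934 -0.274  0.06 ]
(470, 85) [ 0.944 -0.55   0.05 ]
(550, 190) [ 0.567 -0.682  0.201]
(485, 195) [ 0.595 -0.6   -0.005]
(398, 285) [ 0.308 -0.298  0.045]
(445, 265) [ 0.37  -0.453  0.014]
(360, 270) [ 0.351 -0.188  0.035]
pos [ 0.256  -0.5143  0.2219] yaw 26.46 | tool shift [0.3664 0.0335 0.0719] rows>= 9.0
turn rad 0.7445 rows>= 7.0 q6 -12.0
```

```bash
python3 -m pendant '[{"tx":0.0366,"ty":0.0033},{"tx":0.0366,"ty":0.0033},{"tx":0.0366,"ty":0.0033},{"tx":0.0366,"ty":0.0033},{"tx":0.0366,"ty":0.0033},{"tx":0.0366,"ty":0.0033},{"tx":0.0366,"ty":0.0033},{"tx":0.0366,"ty":0.0033},{"tx":0.0366,"ty":0.0033},{"tx":0.0366,"ty":0.0033}]'
python3 -m pendant '[{"turn":0.106},{"turn":0.106},{"turn":0.106},{"turn":0.106},{"turn":0.106},{"turn":0.106},{"turn":0.108},{},{}]'
python3 - <<'E'
from fit import *
s,P,W,f=snap('wrist','w1.png')
v,u=np.mgrid[:420,:560]
m=abs(P[...,2]-.06)<.006
m&=(v<300); print(m.sum())
rect(largest(m),P,'tote?')
s,P,W,f=snap('top','t1.png')
m=(u>=340)&(u<440)&(v>=125)&(v<240)&(abs(P[...,2]-.06)<.006); rect(largest(m),P,'tote')
go(0.599,-0.381,0.07,-16.2)
E
```

```text
702
tote? 639 c [ 0.4033 -0.5712] size [0.144  0.0028] ang 0.81 zmed 0.0602
[[0.3310000002384186, -0.5709999799728394], [0.3310000002384186, -0.5740000009536743], [0.4749999940395355, -0.5720000267028809], [0.4749999940395355, -0.5690000057220459]]
tote 1244 c [ 0.6284 -0.2813] size [0.2208 0.2707] ang 73.82 zmed 0.0585
[[0.46799999475479126, -0.3499999940395355], [0.7279999852180481, -0.42500001192092896], [0.7889999747276306, -0.21299999952316284], [0.5289999842643738, -0.1379999965429306]]
pos [ 0.2561 -0.5145  0.2221] yaw 26.46 | tool shift [0.3664 0.0334 0.1522] rows>= 10.0
turn rad 0.7445 rows>= 7.0 q6 -12.0validation failed for argument at $[0]...
validation failed for argument at $[0]...
```

View pics/w1.png

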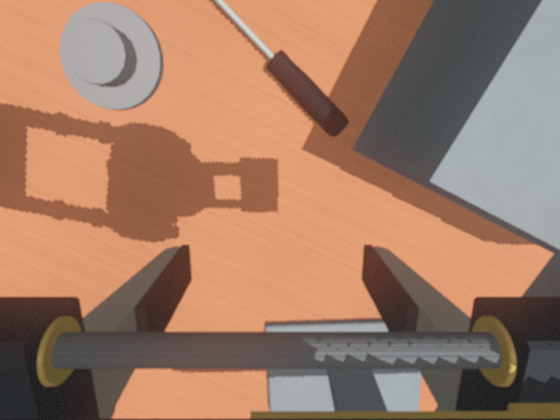

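```bash
python3 -m pendant '[{"claw":-1,"tx":0.0366,"ty":0.0033,"tz":0,"turn":0}]'; python3 -m pendant '[{"claw":-1,"tx":0.0366,"ty":0.0033,"tz":0,"turn":0},{"claw":-1,"tx":0.0366,"ty":0.0033,"tz":0,"turn":0},{"claw":-1,"tx":0.0366,"ty":0.0033,"tz":0,"turn":0},{"claw":-1,"tx":0.0366,"ty":0.0033,"tz":0,"turn":0},{"claw":-1,"tx":0.0366,"ty":0.0033,"tz":0,"turn":0},{"claw":-1,"tx":0.0366,"ty":0.0033,"tz":0,"turn":0},{"claw":-1,"tx":0.0366,"ty":0.0033,"tz":0,"turn":0},{"claw":-1,"tx":0.0366,"ty":0.0033,"tz":0,"turn":0},{"claw":-1,"tx":0.0366,"ty":0.0033,"tz":0,"turn":0}]'
python3 -m pendant '[{"claw":-1,"tx":0,"ty":0,"tz":0,"turn":0.106},{"claw":-1,"tx":0,"ty":0,"tz":0,"turn":0.106},{"claw":-1,"tx":0,"ty":0,"tz":0,"turn":0.106},{"claw":-1,"tx":0,"ty":0,"tz":0,"turn":0.106},{"claw":-1,"tx":0,"ty":0,"tz":0,"turn":0.106},{"claw":-1,"tx":0,"ty":0,"tz":0,"turn":0.106},{"claw":-1,"tx":0,"ty":0,"tz":0,"turn":0.108},{"claw":-1,"tx":0,"ty":0,"tz":0,"turn":0}]'
python3 - <<'E'
from fit import *
s,P,W,f=snap('wrist','w2.png'); np.save('pics/w2.npy',P)
go(0.599,-0.381,0.07,-16.2)
E
```

```text
t: 0.33
ee_pos: [0.2866, -0.5035, 0.2224]
ee_rot: [[0.898, 0.44, -0.003], [0.44, -0.898, -0.001], [-0.003, -0.0, -1.0]]
contact_force: [-0.4, -1.0, 1.0]
gripper_width: 0.0918
t: 1.08
ee_pos: [0.6001, -0.3802, 0.2223]
ee_rot: [[0.895, 0.446, -0.0], [0.446, -0.895, 0.0], [-0.0, -0.0, -1.0]]
contact_force: [0.8, -0.5, -0.2]
gripper_width: 0.0921
t: 1.75
ee_pos: [0.5985, -0.3812, 0.2223]
ee_rot: [[0.96, -0.281, -0.0], [-0.281, -0.96, 0.0], [-0.001, -0.0, -1.0]]
contact_force: [0.2, 1.1, 0.8]
gripper_width: 0.0923
pos [ 0.5985 -0.3812  0.2223] yaw -16.04 | tool shift [ 0.0005 -0.0003  0.1523] rows>= 4.0
turn rad 0.0027 rows>= 1.0 q6 63.8
```

View pics/w2.png

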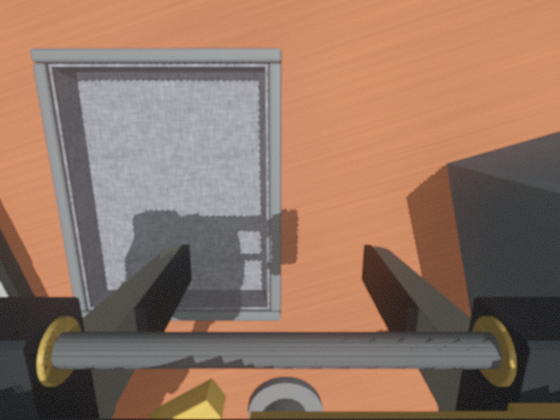

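```bash
python3 -m pendant '[{"claw":-1,"tx":0,"ty":0,"tz":0.04,"turn":0},{"claw":-1,"tx":0,"ty":0,"tz":0.04,"turn":0},{"claw":-1,"tx":0,"ty":0,"tz":0.04,"turn":0},{"claw":-1,"tx":0,"ty":0,"tz":0.04,"turn":0},{"claw":-1,"tx":0,"ty":0,"tz":0.022,"turn":0},{"claw":-1,"tx":0,"ty":0,"tz":0,"turn":0},{"claw":1,"tx":0,"ty":0,"tz":0,"turn":0},{"claw":1,"tx":0,"ty":0,"tz":0,"turn":0},{"claw":1,"tx":0,"ty":0,"tz":0,"turn":0},{"claw":1,"tx":0,"ty":0,"tz":0,"turn":0},{"claw":1,"tx":0,"ty":0,"tz":0,"turn":0}]' 50
python3 - <<'E'
from fit import *
v,u=np.mgrid[:420,:560]
s,P,W,f=snap('top','t3.png')
m=(u>=340)&(u<440)&(v>=125)&(v<240)&(abs(P[...,2]-.06)<.006); rect(largest(m),P,'tote')
m=(u>=225)&(u<305)&(v>=130)&(v<218)&(abs(P[...,2]-.13)<.004); rect(largest(m),P,'table')
E
```

```text
t: 2.72
ee_pos: [0.5996, -0.3821, 0.0429]
ee_rot: [[0.961, -0.278, 0.003], [-0.278, -0.961, -0.002], [0.003, 0.001, -1.0]]
contact_force: [1.0, -0.3, -0.6]
gripper_width: 0.0604
tote 833 c [ 0.629  -0.2806] size [0.2188 0.2719] ang 73.66 zmed 0.0583
[[0.46799999475479126, -0.34700000286102295], [0.7289999723434448, -0.42399999499320984], [0.7900000214576721, -0.21400000154972076], [0.5289999842643738, -0.13699999451637268]]
table 2843 c [0.6157 0.069 ] size [0.1327 0.2303] ang 89.06 zmed 0.1291
[[0.49900001287460327, 0.004999999888241291], [0.7300000190734863, 0.0010000000474974513], [0.7319999933242798, 0.13300000131130219], [0.5019999742507935, 0.13699999451637268]]
```

```bash
python3 -m pendant '[{"claw":1,"tx":0,"ty":0,"tz":0,"turn":0},{"claw":1,"tx":0,"ty":0,"tz":0,"turn":0},{"claw":1,"tx":0,"ty":0,"tz":0,"turn":0},{"claw":1,"tx":0,"ty":0,"tz":0,"turn":0},{"claw":1,"tx":0,"ty":0,"tz":0,"turn":0},{"claw":1,"tx":0,"ty":0,"tz":0,"turn":0}]' 60
python3 -m pendant '[{"claw":1,"tx":-0.0017,"ty":-0.008,"tz":0,"turn":-0.022},{"claw":1,"tx":-0.0015,"ty":-0.008,"tz":0,"turn":-0.022},{"claw":1,"tx":-0.0013,"ty":-0.008,"tz":0,"turn":-0.022},{"claw":1,"tx":-0.0011,"ty":-0.008,"tz":0,"turn":-0.022},{"claw":1,"tx":-0.0009,"ty":-0.008,"tz":0,"turn":-0.022},{"claw":1,"tx":-0.0007,"ty":-0.008,"tz":0,"turn":-0.022},{"claw":1,"tx":-0.0005,"ty":-0.008,"tz":0,"turn":-0.022},{"claw":1,"tx":-0.0003,"ty":-0.008,"tz":0,"turn":-0.022},{"claw":1,"tx":0,"ty":-0.008,"tz":0,"turn":-0.022},{"claw":1,"tx":0.0002,"ty":-0.008,"tz":0,"turn":-0.022},{"claw":1,"tx":0.0004,"ty":-0.008,"tz":0,"turn":-0.022},{"claw":1,"tx":0.0004,"ty":-0.004,"tz":0,"turn":-0.022}]'
python3 - <<'E'
from fit import *
v,u=np.mgrid[:420,:560]
s,P,W,f=snap('top','t4.png')
m=(u>=330)&(u<440)&(v>=125)&(v<240)&(abs(P[...,2]-.06)<.006)&(P[...,1]<-.1); rect(largest(m),P,'tote')
go(.608,-.28,.043,-1)
E
```

```text
t: 3.27
ee_pos: [0.5985, -0.3812, 0.0405]
ee_rot: [[0.96, -0.278, -0.0], [-0.278, -0.96, 0.0], [-0.0, -0.0, -1.0]]
contact_force: [0.5, 0.1, -0.5]
gripper_width: 0.0165
t: 4.27
ee_pos: [0.6073, -0.2877, 0.0408]
ee_rot: [[1.0, -0.016, 0.0], [-0.016, -1.0, 0.0], [0.0, -0.0, -1.0]]
contact_force: [1.3, -2.6, -0.4]
gripper_width: 0.0117
tote 321 c [ 0.7365 -0.2018] size [0.1992 0.0599] ang 73.94 zmed 0.0586
[[0.6800000071525574, -0.289000004529953], [0.7379999756813049, -0.3059999942779541], [0.7929999828338623, -0.11400000005960464], [0.7350000143051147, -0.09799999743700027]]
pos [ 0.6074 -0.2871  0.0407] yaw -0.82 | tool shift [ 0.0005 -0.0071 -0.0023] rows>= 1.0
turn rad 0.0031 rows>= 1.0 q6 55.2
```

View pics/t4.png

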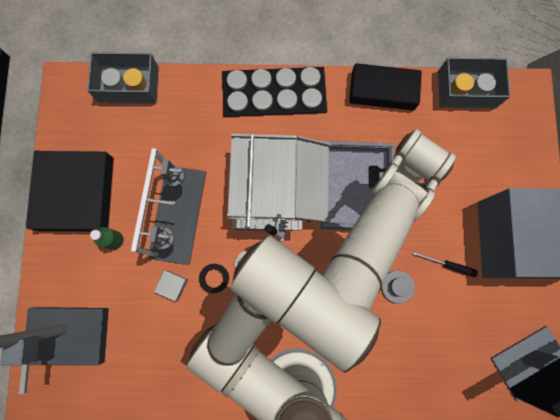

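```bash
python3 -m pendant '[{"claw":1,"tx":0,"ty":-0.003,"tz":0,"turn":0},{"claw":1,"tx":0,"ty":-0.003,"tz":0,"turn":0},{"claw":1,"tx":0,"ty":0,"tz":0,"turn":0}]'
python3 - <<'E'
from fit import *
v,u=np.mgrid[:420,:560]
s,P,W,f=snap('top','t5.png')
m=(u>=330)&(u<440)&(v>=125)&(v<240)&(abs(P[...,2]-.06)<.006)&(P[...,1]<-.1)
q=P[m]; e=q[(q[:,1]<-.262)&(q[:,0]>.62)&(q[:,0]<.72)]; print('-y wall',len(e), np.polyfit(e[:,0],e[:,1],1), e[:,1].min(),e[:,1].max())
e=q[(q[:,0]>.70)&(q[:,1]>-.26)];print('+x wall',np.polyfit(e[:,1],e[:,0],1),e[:,0].min(),e[:,0].max(),e[:,1].min())
print(manip.get_state()['contact_force'],manip.get_state()['ee_pos'])
E
```

```text
t: 4.57
ee_pos: [0.607, -0.2828, 0.0407]
ee_rot: [[1.0, -0.018, -0.0], [-0.018, -1.0, 0.0], [-0.0, -0.0, -1.0]]
contact_force: [0.0, -2.5, 1.1]
gripper_width: 0.0115
-y wall 39 [-0.08104083 -0.22632255] -0.29046576619038394 -0.27745660778389364
+x wall [0.01793971 0.7407251 ] 0.7267247511781747 0.7456553482429129 -0.25923365832062517
[-0.09194456 -0.99819021  0.96972891] [ 0.60702782 -0.28276504  0.04072028]
```

```bash
for i in 1; do python3 -m pendant '[{"claw":1,"tx":0,"ty":-0.003,"tz":0,"turn":0},{"claw":1,"tx":0,"ty":0,"tz":0,"turn":0}]'; done;  python3 -m pendant '[{"claw":1,"tx":0,"ty":-0.002,"tz":0,"turn":0},{"claw":1,"tx":0,"ty":0,"tz":0,"turn":0}]';  python3 -m pendant '[{"claw":1,"tx":0,"ty":-0.002,"tz":0,"turn":0},{"claw":1,"tx":0,"ty":0,"tz":0,"turn":0}]'
```

```text
t: 4.78
ee_pos: [0.607, -0.2801, 0.0407]
ee_rot: [[1.0, -0.018, -0.0], [-0.018, -1.0, -0.0], [-0.0, 0.0, -1.0]]
contact_force: [-0.5, -3.2, 0.6]
gripper_width: 0.012
t: 4.95
ee_pos: [0.6071, -0.2781, 0.0407]
ee_rot: [[1.0, -0.018, -0.0], [-0.018, -1.0, -0.0], [-0.0, 0.0, -1.0]]
contact_force: [-0.4, -3.8, 0.3]
gripper_width: 0.0116
t: 5.12
ee_pos: [0.6072, -0.2759, 0.0407]
ee_rot: [[1.0, -0.018, 0.0], [-0.018, -1.0, -0.0], [0.0, 0.0, -1.0]]
contact_force: [-0.7, -4.0, 1.5]
gripper_width: 0.0116
```

```bash
python3 -m pendant '[{"claw":1,"tx":0,"ty":-0.002,"tz":0,"turn":0},{"claw":1,"tx":0,"ty":0,"tz":0,"turn":0}]';  python3 -m pendant '[{"claw":1,"tx":0,"ty":-0.002,"tz":0,"turn":0},{"claw":1,"tx":0,"ty":0,"tz":0,"turn":0}]'
python3 - <<'E'
from fit import *
v,u=np.mgrid[:420,:560]
s,P,W,f=snap('top','t6.png')
m=(u>=330)&(u<440)&(v>=125)&(v<240)&(abs(P[...,2]-.06)<.006)&(P[...,1]<-.1)
q=P[m]; e=q[(q[:,1]<-.257)&(q[:,0]>.62)&(q[:,0]<.72)]; print('-y wall',len(e), e[:,1].min(),e[:,1].max())
cv2.imwrite('pics/t6c.png',cv2.resize(s['image'][120:250,220:420],None,fx=4,fy=4))
s,P,W,f=snap('side','s6.png')
cv2.imwrite('pics/s6c.png',cv2.resize(s['image'][130:280,180:380],None,fx=4,fy=4))
E
```

```text
t: 5.28
ee_pos: [0.6073, -0.2738, 0.0407]
ee_rot: [[1.0, -0.018, 0.0], [-0.018, -1.0, -0.0], [0.0, 0.0, -1.0]]
contact_force: [0.1, -4.4, 1.2]
gripper_width: 0.0115
t: 5.45
ee_pos: [0.6073, -0.2718, 0.0407]
ee_rot: [[1.0, -0.018, 0.0], [-0.018, -1.0, -0.0], [0.0, 0.0, -1.0]]
contact_force: [-0.4, -4.0, 1.7]
gripper_width: 0.0115
-y wall 33 -0.27949289269468774 -0.26743991660605176
```

View pics/t6c.png

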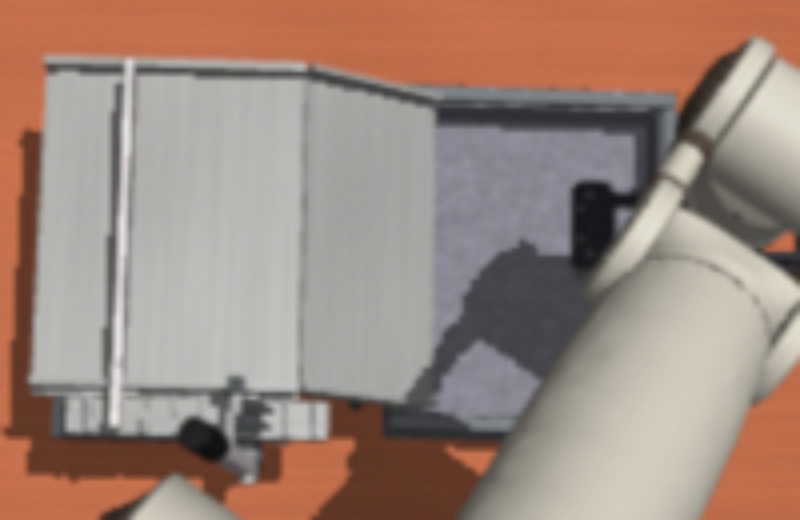

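View pics/s6c.png

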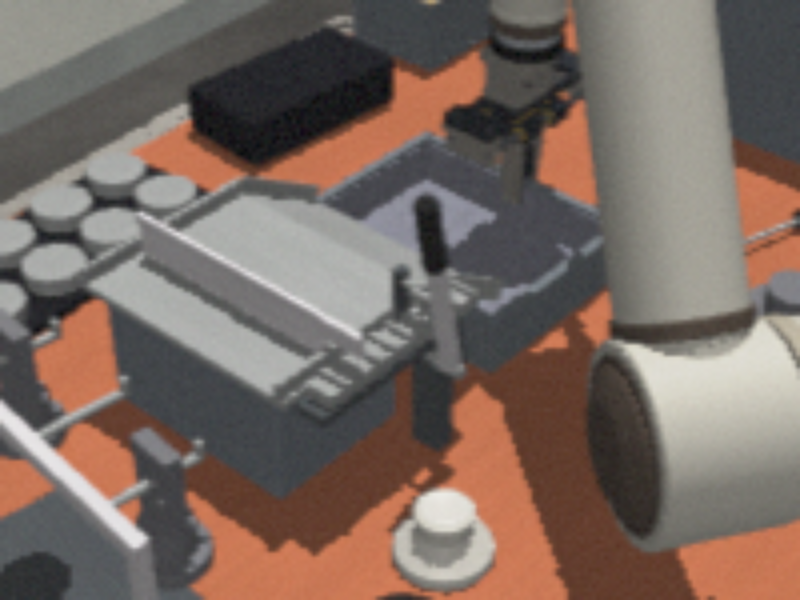

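```bash
python3 -m pendant '[{"claw":1,"tx":0,"ty":-0.002,"tz":0,"turn":0},{"claw":1,"tx":0,"ty":0,"tz":0,"turn":0}]';  python3 -m pendant '[{"claw":1,"tx":0,"ty":-0.002,"tz":0,"turn":0},{"claw":1,"tx":0,"ty":0,"tz":0,"turn":0}]'
python3 - <<'E'
from fit import *
s,P,W,f=snap('top')
for r in (165,175): print([(uu,P[r,uu,1].round(4),P[r,uu,2].round(4)) for uu in range(322,334)])
E
```

```text
t: 5.72
ee_pos: [0.6074, -0.2699, 0.0407]
ee_rot: [[1.0, -0.018, 0.0], [-0.018, -1.0, -0.0], [0.0, 0.0, -1.0]]
contact_force: [0.1, -4.3, 0.7]
gripper_width: 0.0118
t: 5.88
ee_pos: [0.6079, -0.2687, 0.0407]
ee_rot: [[1.0, -0.018, 0.002], [-0.018, -1.0, -0.002], [0.002, 0.002, -1.0]]
contact_force: [2.0, -5.7, -0.7]
gripper_width: 0.0116
[(322, np.float64(-0.0706), np.float64(0.0805)), (323, np.float64(-0.074), np.float64(0.0769)), (324, np.float64(-0.0775), np.float64(0.0725)), (325, np.float64(-0.0801), np.float64(0.0766)), (326, np.float64(-0.0835), np.float64(0.073)), (327, np.float64(-0.0871), np.float64(0.0682)), (328, np.float64(-0.0907), np.float64(0.0636)), (329, np.float64(-0.0995), np.float64(0.0139)), (330, np.float64(-0.1031), np.float64(0.0103)), (331, np.float64(-0.106), np.float64(0.0129)), (332, np.float64(-0.1092), np.float64(0.0122)), (333, np.float64(-0.1124), np.float64(0.0123))]
[(322, np.float64(-0.0706), np.float64(0.0792)), (323, np.float64(-0.0735), np.float64(0.0809)), (324, np.float64(-0.0771), np.float64(0.0746)), (325, np.float64(-0.0807), np.float64(0.0691)), (326, np.float64(-0.0837), np.float64(0.0695)), (327, np.float64(-0.0871), np.float64(0.0662)), (328, np.float64(-0.0897), np.float64(0.0705)), (329, np.float64(-0.0993), np.float64(0.0133)), (330, np.float64(-0.1025), np.float64(0.0127)), (331, np.float64(-0.106), np.float64(0.0108)), (332, np.float64(-0.1088), np.float64(0.0137)), (333, np.float64(-0.112), np.float64(0.0132))]
```

```bash
python3 -m pendant '[{"claw":1,"tx":0,"ty":-0.002,"tz":0,"turn":0},{"claw":1,"tx":0,"ty":0,"tz":0,"turn":0}]'
python3 - <<'E'
from fit import *
v,u=np.mgrid[:420,:560]
s,P,W,f=snap('top','t7.png')
m=(u>=330)&(u<440)&(v>=125)&(v<240)&(abs(P[...,2]-.06)<.006)&(P[...,1]<-.1)
q=P[m]; e=q[(q[:,1]<-.257)&(q[:,0]>.62)&(q[:,0]<.72)]; print('-y wall',len(e), e[:,1].min(),e[:,1].max())
e=q[(q[:,0]>.70)&(q[:,1]>-.24)];print('+x wall',np.polyfit(e[:,1],e[:,0],1),e[:,0].min(),e[:,0].max(),e[:,1].min())
E
```

```text
t: 6.1
ee_pos: [0.608, -0.2685, 0.0412]
ee_rot: [[1.0, -0.018, 0.002], [-0.018, -1.0, -0.005], [0.002, 0.005, -1.0]]
contact_force: [1.9, -11.6, -1.7]
gripper_width: 0.0116
-y wall 20 -0.27194775395632187 -0.2644376239055094
+x wall [0.01787142 0.74085873] 0.72987289135724 0.7460566193672977 -0.23864795093794544
```

```bash
python3 -m pendant '[{"claw":1,"tx":0,"ty":0.003,"tz":0,"turn":0},{"claw":-1,"tx":0,"ty":0,"tz":0,"turn":0},{"claw":-1,"tx":0,"ty":0,"tz":0,"turn":0},{"claw":-1,"tx":0,"ty":0,"tz":0,"turn":0},{"claw":-1,"tx":0,"ty":0,"tz":0,"turn":0},{"claw":-1,"tx":0,"ty":0,"tz":-0.04,"turn":0},{"claw":-1,"tx":0,"ty":0,"tz":-0.04,"turn":0},{"claw":-1,"tx":0,"ty":0,"tz":-0.04,"turn":0},{"claw":-1,"tx":0,"ty":0,"tz":-0.04,"turn":0},{"claw":-1,"tx":0,"ty":0,"tz":-0.04,"turn":0},{"claw":-1,"tx":0,"ty":0,"tz":-0.04,"turn":0},{"claw":-1,"tx":0,"ty":0,"tz":-0.04,"turn":0}]'
python3 - <<'E'
from fit import *
v,u=np.mgrid[:420,:560]
s,P,W,f=snap('top','t8.png'); np.save('pics/t8.npy',P)
z=P[...,2]
m=(u>=330)&(u<440)&(v>=125)&(v<240)&(abs(z-.06)<.006)&(P[...,1]<-.098); rect(largest(m),P,'tote vis')
roi=lambda a,b,c,d:(u>=a)&(u<b)&(v>=c)&(v<d)
m=roi(130,165,140,260)&(z>.2)&(z<.24)
q=P[m]; q=q[q[:,2]<.236]
# robust rail line: per row, leftmost
L=[]
for r in range(152,250,3):
    c=np.where(m[r])[0]
    if len(c): L.append(P[r,c[0]])
L=np.array(L); k=np.polyfit(L[:,0],L[:,1],1);print('rail left edge',k,'yaw',np.degrees(np.arctan(k[0])),L[[0,-1]].round(3))
go(.54,.3,.33,-10)
E
```

```text
t: 7.15
ee_pos: [0.6069, -0.2682, 0.3224]
ee_rot: [[1.0, -0.018, -0.0], [-0.018, -1.0, 0.001], [-0.0, -0.001, -1.0]]
contact_force: [0.7, -0.3, 0.3]
gripper_width: 0.0826
tote vis 213 c [ 0.7375 -0.1834] size [0.1651 0.0168] ang 89.18 zmed 0.0585
[[0.7279999852180481, -0.26600000262260437], [0.7450000047683716, -0.26600000262260437], [0.746999979019165, -0.10100000351667404], [0.7300000190734863, -0.10100000351667404]]
rail left edge [-0.13374935  0.4907714 ] yaw -7.618061688878716 [[0.655 0.404 0.217]
 [0.394 0.439 0.22 ]]
pos [ 0.6095 -0.27    0.333 ] yaw -1.02 | tool shift [-0.0796 -0.5687 -0.0023] rows>= 14.0
turn rad 0.1568 rows>= 2.0 q6 56.8
```

```bash
python3 -m pendant '[{"claw":-1,"tx":-0.006,"ty":-0.04,"tz":0,"turn":0},{"claw":-1,"tx":-0.006,"ty":-0.04,"tz":0,"turn":0},{"claw":-1,"tx":-0.006,"ty":-0.04,"tz":0,"turn":0},{"claw":-1,"tx":-0.006,"ty":-0.04,"tz":0,"turn":0},{"claw":-1,"tx":-0.006,"ty":-0.04,"tz":0,"turn":0},{"claw":-1,"tx":-0.006,"ty":-0.04,"tz":0,"turn":0},{"claw":-1,"tx":-0.006,"ty":-0.04,"tz":0,"turn":0},{"claw":-1,"tx":-0.006,"ty":-0.04,"tz":0,"turn":0},{"claw":-1,"tx":-0.006,"ty":-0.04,"tz":0,"turn":0},{"claw":-1,"tx":-0.006,"ty":-0.04,"tz":0,"turn":0},{"claw":-1,"tx":-0.006,"ty":-0.04,"tz":0,"turn":0},{"claw":-1,"tx":-0.006,"ty":-0.04,"tz":0,"turn":0}]'
python3 -m pendant '[{"claw":-1,"tx":-0.006,"ty":-0.04,"tz":0,"turn":-0.0},{"claw":-1,"tx":0,"ty":0,"tz":0,"turn":-0.124},{"claw":-1,"tx":0,"ty":0,"tz":0,"turn":-0.124},{"claw":-1,"tx":0,"ty":0,"tz":0,"turn":-0.124},{"claw":-1,"tx":0,"ty":0,"tz":0,"turn":-0.124},{"claw":-1,"tx":0,"ty":0,"tz":0,"turn":-0.124},{"claw":-1,"tx":0,"ty":0,"tz":0,"turn":-0.124},{"claw":-1,"tx":0,"ty":0,"tz":0,"turn":-0.124},{"claw":-1,"tx":0,"ty":0,"tz":0,"turn":-0.124},{"claw":-1,"tx":0,"ty":0,"tz":0,"turn":-0.124},{"claw":-1,"tx":0,"ty":0,"tz":0,"turn":-0.124},{"claw":-1,"tx":0,"ty":0,"tz":0,"turn":-0.124}]'
python3 - <<'E'
from fit import *
s,P,W,f=snap('wrist','w9.png'); np.save('pics/w9.npy',P)
go(.54,.3,.33,82)
E
```

```text
t: 8.2
ee_pos: [0.543, 0.2144, 0.3202]
ee_rot: [[1.0, -0.018, -0.001], [-0.018, -1.0, 0.0], [-0.001, -0.0, -1.0]]
contact_force: [0.4, -0.6, -0.3]
gripper_width: 0.092
t: 9.2
ee_pos: [0.5383, 0.2526, 0.32]
ee_rot: [[0.217, 0.976, -0.001], [0.976, -0.217, 0.0], [-0.0, -0.001, -1.0]]
contact_force: [0.4, 0.0, -1.0]
gripper_width: 0.0922
pos [0.5383 0.2526 0.32  ] yaw 77.8 | tool shift [ 0.0467 -0.0084 -0.01  ] rows>= 2.0
turn rad -0.0733 rows>= 1.0 q6 25.7
```

View pics/w9.png

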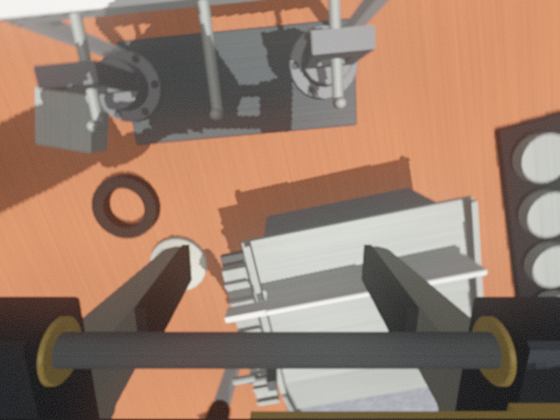

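```bash
python3 - <<'E'
from fit import *
P=np.load('pics/w9.npy'); z=P[...,2]; v,u=np.mgrid[:420,:560]
m=(v<160)&(z>.236)&(z<.25)
n,l,s,c=cv2.connectedComponentsWithStats(m.astype(np.uint8))
for i in range(1,n):
    if s[i,4]>30: print(i,s[i],); rect(l==i,P,'lug')
m=(v<160)&(z>.205)&(z<.233)
n,l,s,c=cv2.connectedComponentsWithStats(m.astype(np.uint8))
for i in range(1,n):
    if s[i,4]>60: print(i,s[i],c[i].round()); rect(l==i,P,'hook')
# tips from each hook
for (a,b) in [(92,125),(216,113),(340,103)]:
    q=P[b-5:b+6,a-6:a+7].reshape(-1,3); q=q[(q[:,2]>.2)]; print('tip',np.median(q,0).round(4),len(q))
for (a,b) in [(205,15),(335,10),(76,30)]:
    q=P[b-4:b+5,a-6:a+7].reshape(-1,3); q=q[(q[:,2]>.2)]; print('peg',np.median(q,0).round(4),len(q))
E
```

```text
1 [ 312   25   65   32 1695]
lug 1695 c [0.6078 0.3616] size [0.0147 0.0404] ang 82.13 zmed 0.2441
[[0.5870000123977661, 0.3569999933242798], [0.6269999742507935, 0.35199999809265137], [0.6290000081062317, 0.3659999966621399], [0.5889999866485596, 0.3720000088214874]]
2 [  34   58   72   30 1656]
lug 1656 c [0.4288 0.3815] size [0.0144 0.0416] ang 81.97 zmed 0.2442
[[0.40700000524520874, 0.37700000405311584], [0.4480000138282776, 0.3709999918937683], [0.44999998807907104, 0.38600000739097595], [0.4090000092983246, 0.3919999897480011]]
1 [   0    0  254  119 4937] [119.  25.]
hook 4937 c [0.4647 0.4085] size [0.0856 0.1629] ang 61.15 zmed 0.2191
[[0.37299999594688416, 0.4099999964237213], [0.5149999856948853, 0.3319999873638153], [0.5569999814033508, 0.40700000524520874], [0.414000004529953, 0.48500001430511475]]
2 [330   0  12  29 333] [336.  13.]
hook 333 c [0.6104 0.3827] size [0.0183 0.0081] ang 80.11 zmed 0.2185
[[0.6050000190734863, 0.37400001287460327], [0.6129999756813049, 0.37299999594688416], [0.6159999966621399, 0.39100000262260437], [0.6079999804496765, 0.3919999897480011]]
3 [308  36  64  73 907] [336.  73.]
hook 907 c [0.599 0.344] size [0.0393 0.0423] ang 63.45 zmed 0.2192
[[0.5709999799728394, 0.335999995470047], [0.609000027179718, 0.31700000166893005], [0.6269999742507935, 0.35199999809265137], [0.5889999866485596, 0.3709999918937683]]
4 [  52   61   74   69 1141] [100.  94.]
hook 1141 c [0.4327 0.3645] size [0.0428 0.0351] ang 11.85 zmed 0.2193
[[0.40799999237060547, 0.37700000405311584], [0.41499999165534973, 0.34299999475479126], [0.4569999873638153, 0.35199999809265137], [0.44999998807907104, 0.38600000739097595]]
tip [0.4258 0.3485 0.2282] 107
tip [0.5147 0.3367 0.228 ] 121
tip [0.6012 0.3246 0.2276] 128
peg [0.5227 0.4013 0.2187] 101
peg [0.6103 0.3851 0.2183] 108
peg [0.4337 0.4118 0.2188] 81
```

```bash
python3 - <<'E'
from fit import *
go(.6078,.3616,.32,82)
E
python3 -m pendant '[{"claw":-1,"tx":0,"ty":0,"tz":0,"turn":-0.0733},{"claw":-1,"tx":0,"ty":0,"tz":0,"turn":0}]'
python3 - <<'E'
from fit import *
go(.6078,.3616,.32,82)
E
```

```text
pos [0.5383 0.2526 0.32  ] yaw 77.8 | tool shift [ 1.213e-01  4.490e-02 -1.000e-04] rows>= 4.0
turn rad -0.0733 rows>= 1.0 q6 25.7
t: 9.42
ee_pos: [0.5384, 0.2525, 0.3202]
ee_rot: [[0.152, 0.988, -0.001], [0.988, -0.152, 0.0], [-0.0, -0.001, -1.0]]
contact_force: [0.8, 0.7, 0.4]
gripper_width: 0.0917
pos [0.5384 0.2525 0.3202] yaw 81.29 | tool shift [1.184e-01 5.200e-02 1.000e-04] rows>= 4.0
turn rad -0.0125 rows>= 1.0 q6 22.2
```

```bash
python3 -m pendant '[{"claw":-1,"tx":0.0296,"ty":0.013,"tz":0,"turn":0},{"claw":-1,"tx":0.0296,"ty":0.013,"tz":0,"turn":0},{"claw":-1,"tx":0.0296,"ty":0.013,"tz":0,"turn":0},{"claw":-1,"tx":0.0296,"ty":0.013,"tz":0,"turn":-0.0125},{"claw":-1,"tx":0,"ty":0,"tz":0.0,"turn":0},{"claw":-1,"tx":0,"ty":0,"tz":0,"turn":0}]'
python3 - <<'E'
from fit import *
go(.6078,.3616,.21,82)
snap('wrist','w10.png')
E
```

```text
t: 9.92
ee_pos: [0.608, 0.3625, 0.3181]
ee_rot: [[0.14, 0.99, -0.003], [0.99, -0.14, -0.001], [-0.002, -0.003, -1.0]]
contact_force: [-0.4, -0.7, -1.0]
gripper_width: 0.092
pos [0.608  0.3625 0.3181] yaw 81.93 | tool shift [-0.0008  0.0003  0.1081] rows>= 3.0
turn rad -0.0012 rows>= 1.0 q6 29.1
```

View pics/w10.png

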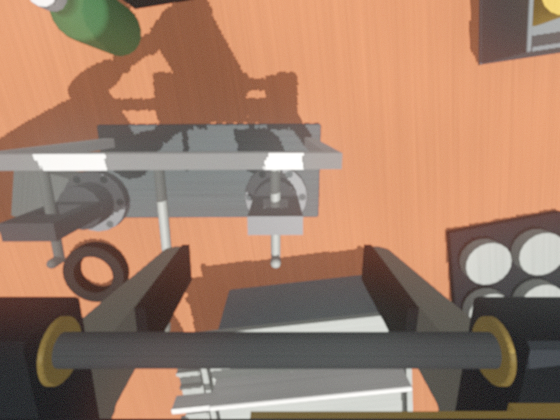

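```bash
python3 -m pendant '[{"claw":-1,"tx":0,"ty":0,"tz":0.03,"turn":0},{"claw":-1,"tx":0,"ty":0,"tz":0.03,"turn":0},{"claw":-1,"tx":0,"ty":0,"tz":0.03,"turn":0},{"claw":-1,"tx":-0.0005,"ty":0,"tz":0.0185,"turn":0},{"claw":-1,"tx":0,"ty":0,"tz":0,"turn":0},{"claw":1,"tx":0,"ty":0,"tz":0,"turn":0},{"claw":1,"tx":0,"ty":0,"tz":0,"turn":0},{"claw":1,"tx":0,"ty":0,"tz":0,"turn":0},{"claw":1,"tx":0,"ty":0,"tz":0,"turn":0},{"claw":1,"tx":0,"ty":0,"tz":0,"turn":0},{"claw":1,"tx":0,"ty":0,"tz":0,"turn":0},{"claw":1,"tx":0,"ty":0,"tz":0,"turn":0}]' 40
python3 -m pendant '[{"claw":1,"tx":0,"ty":0,"tz":0,"turn":0},{"claw":1,"tx":0,"ty":0,"tz":0,"turn":0},{"claw":1,"tx":0,"ty":0,"tz":0,"turn":0}]'
```

```text
t: 10.97
ee_pos: [0.6082, 0.3611, 0.2125]
ee_rot: [[0.139, 0.99, 0.001], [0.99, -0.139, 0.0], [0.0, 0.001, -1.0]]
contact_force: [-0.0, -0.9, -0.5]
gripper_width: 0.0475
t: 11.22
ee_pos: [0.6078, 0.3612, 0.2122]
ee_rot: [[0.139, 0.99, -0.0], [0.99, -0.139, 0.0], [0.0, -0.0, -1.0]]
contact_force: [-1.8, 0.3, 0.7]
gripper_width: 0.0394
```

Gripped (39.4 mm). Lift 16 mm, then draw out along the stand's -y (tool -x).

```bash
python3 -m pendant '[{"claw":1,"tx":0,"ty":0,"tz":-0.008,"turn":0},{"claw":1,"tx":0,"ty":0,"tz":-0.008,"turn":0},{"claw":1,"tx":0,"ty":0,"tz":0,"turn":0},{"claw":1,"tx":0,"ty":0,"tz":0,"turn":0}]'
python3 - <<'E'
from fit import *
snap('wrist','w11.png');print(manip.get_state()['contact_force'])
E
```

```text
t: 11.55
ee_pos: [0.6085, 0.3611, 0.2289]
ee_rot: [[0.139, 0.99, 0.001], [0.99, -0.139, 0.0], [0.001, 0.001, -1.0]]
contact_force: [-0.8, -0.4, -3.2]
gripper_width: 0.0399
[ 0.39144362  0.30929827 -3.80274723]
```

View pics/w11.png

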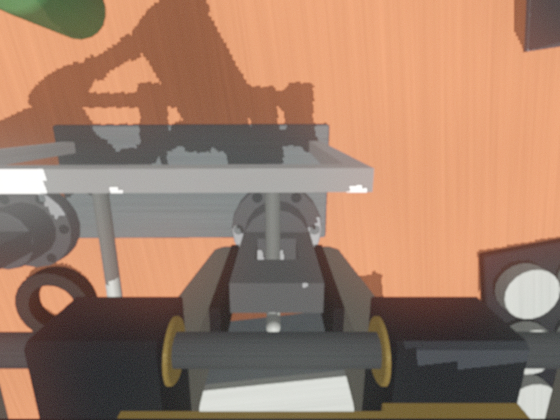

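```bash
python3 -m pendant '[{"claw":1,"tx":-0.009,"ty":0,"tz":0,"turn":0},{"claw":1,"tx":-0.009,"ty":0,"tz":0,"turn":0},{"claw":1,"tx":-0.009,"ty":0,"tz":0,"turn":0},{"claw":1,"tx":-0.009,"ty":0,"tz":0,"turn":0},{"claw":1,"tx":-0.009,"ty":0,"tz":0,"turn":0},{"claw":1,"tx":-0.009,"ty":0,"tz":0,"turn":0},{"claw":1,"tx":-0.009,"ty":0,"tz":0,"turn":0},{"claw":1,"tx":-0.009,"ty":0,"tz":0,"turn":0},{"claw":1,"tx":-0.009,"ty":0,"tz":0,"turn":0},{"claw":1,"tx":-0.009,"ty":0,"tz":0,"turn":0},{"claw":1,"tx":-0.002,"ty":0,"tz":0,"turn":0},{"claw":1,"tx":0,"ty":0,"tz":0,"turn":0}]'
python3 -m pendant '[{"claw":1,"tx":0,"ty":0,"tz":-0.02,"turn":0},{"claw":1,"tx":0,"ty":0,"tz":-0.03,"turn":0},{"claw":1,"tx":0,"ty":0,"tz":-0.01,"turn":0},{"claw":1,"tx":0,"ty":0,"tz":0,"turn":0}]'
python3 - <<'E'
from fit import *
snap('wrist','w12.png')
s,P,W,f=snap('top','t12.png')
cv2.imwrite('pics/t12c.png',cv2.resize(s['image'][120:260,120:420],None,fx=2.6,fy=2.6))
th=np.radians(-1.05); T=np.array([.6155,.096])
for lx in (.065,-.04): print(lx, T+lx*np.array([np.cos(th),np.sin(th)]))
p=T+.065*np.array([np.cos(th),np.sin(th)])
go(p[0],p[1],.29,88.95)
E
```

```text
t: 12.6
ee_pos: [0.5953, 0.2692, 0.2282]
ee_rot: [[0.14, 0.99, 0.0], [0.99, -0.14, 0.0], [0.0, 0.0, -1.0]]
contact_force: [-0.5, 0.2, -4.5]
gripper_width: 0.0392
t: 12.93
ee_pos: [0.5972, 0.2708, 0.2925]
ee_rot: [[0.138, 0.99, 0.008], [0.99, -0.138, 0.002], [0.003, 0.008, -1.0]]
contact_force: [0.1, 0.0, -3.0]
gripper_width: 0.0399
0.065 [0.68048909 0.09480888]
-0.04 [0.57550672 0.096733  ]
pos [0.5952 0.2702 0.2876] yaw 82.04 | tool shift [-0.1619  0.1087 -0.0024] rows>= 5.0
turn rad -0.1205 rows>= 1.0 q6 21.8
```

View pics/w12.png

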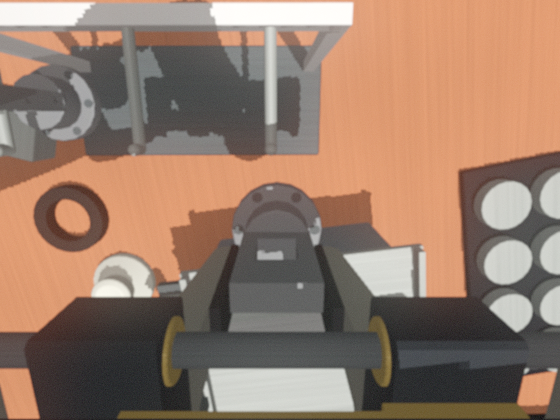

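View pics/t12c.png

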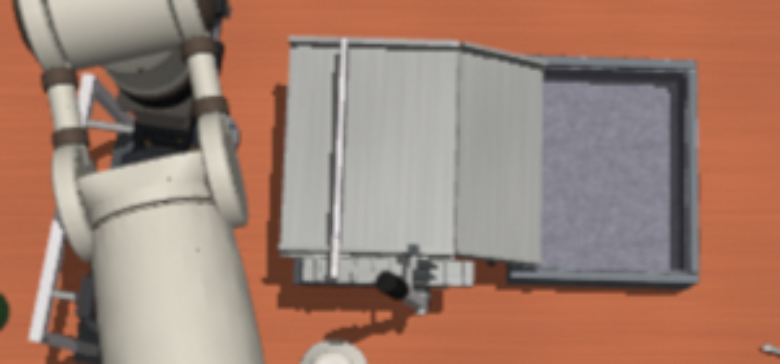

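```bash
python3 -m pendant '[{"claw":1,"tx":-0.0238,"ty":0.0156,"tz":0,"turn":0},{"claw":1,"tx":-0.0238,"ty":0.0156,"tz":0,"turn":0},{"claw":1,"tx":-0.0238,"ty":0.0156,"tz":0,"turn":0},{"claw":1,"tx":-0.0238,"ty":0.0156,"tz":0,"turn":0},{"claw":1,"tx":-0.0238,"ty":0.0156,"tz":0,"turn":0},{"claw":1,"tx":-0.0238,"ty":0.0156,"tz":0,"turn":0},{"claw":1,"tx":-0.0238,"ty":0.0156,"tz":0,"turn":-0.06},{"claw":1,"tx":0,"ty":0,"tz":0,"turn":-0.06},{"claw":1,"tx":0,"ty":0,"tz":0.0,"turn":0},{"claw":1,"tx":0,"ty":0,"tz":0.0,"turn":0}]'
python3 - <<'E'
from fit import *
s,P,W,f=snap('wrist','w13.png')
s,P,W,f=snap('side','s13.png')
cv2.imwrite('pics/s13c.png',cv2.resize(s['image'][100:300,140:400],None,fx=3,fy=3))
go(.6805,.0905,.205,88.95)
E
```

```text
t: 13.87
ee_pos: [0.6795, 0.09, 0.2857]
ee_rot: [[0.021, 1.0, -0.004], [1.0, -0.021, 0.001], [0.001, -0.004, -1.0]]
contact_force: [0.4, 0.9, -4.2]
gripper_width: 0.0402
pos [0.6796 0.0908 0.2869] yaw 88.89 | tool shift [-0.0003  0.001   0.0819] rows>= 2.0
turn rad -0.001 rows>= 1.0 q6 -1.4
```

View pics/w13.png

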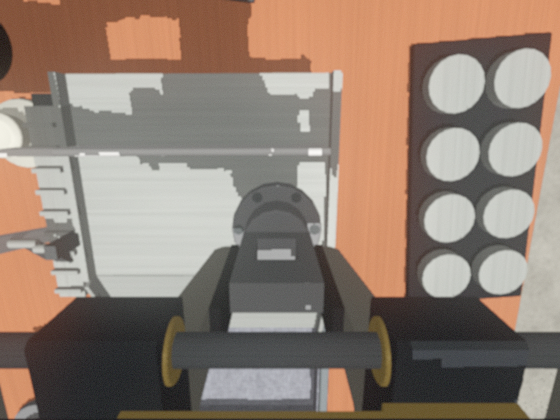

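View pics/s13c.png

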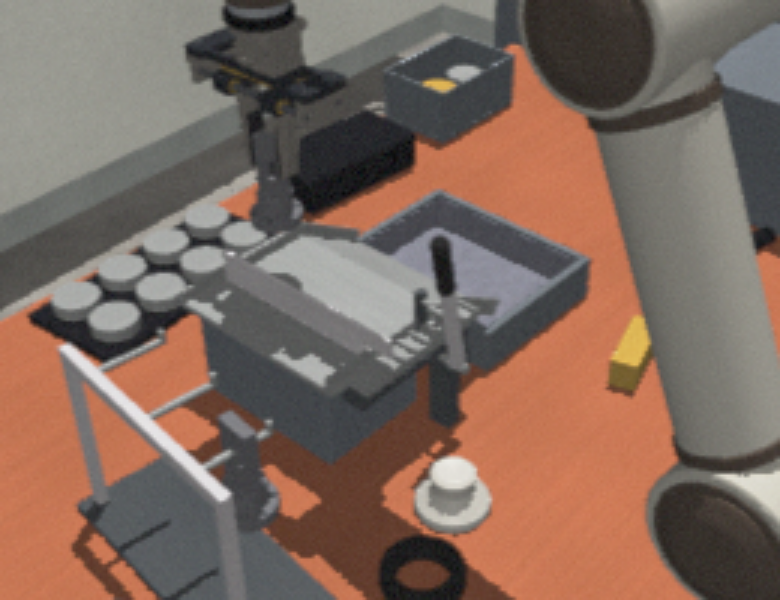

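```bash
python3 -m pendant '[{"claw":1,"tx":0,"ty":0,"tz":0.025,"turn":0},{"claw":1,"tx":0,"ty":0,"tz":0.02,"turn":0},{"claw":1,"tx":0,"ty":0,"tz":0.015,"turn":0},{"claw":1,"tx":0,"ty":0,"tz":0.008,"turn":0},{"claw":1,"tx":0,"ty":0,"tz":0.005,"turn":0},{"claw":1,"tx":0,"ty":0,"tz":0.004,"turn":0},{"claw":1,"tx":0,"ty":0,"tz":0,"turn":0}]'
```

```text
t: 14.55
ee_pos: [0.6803, 0.0901, 0.2111]
ee_rot: [[0.019, 1.0, 0.0], [1.0, -0.019, 0.0], [0.0, 0.0, -1.0]]
contact_force: [-0.5, -0.1, -3.7]
gripper_width: 0.04
```

```bash
python3 -m pendant '[{"claw":1,"tx":0,"ty":0,"tz":0.002,"turn":0},{"claw":1,"tx":0,"ty":0,"tz":0,"turn":0}]';python3 -m pendant '[{"claw":1,"tx":0,"ty":0,"tz":0.002,"turn":0},{"claw":1,"tx":0,"ty":0,"tz":0,"turn":0}]'
```

```text
t: 14.72
ee_pos: [0.6807, 0.0898, 0.21]
ee_rot: [[0.019, 1.0, 0.002], [1.0, -0.019, -0.0], [-0.0, 0.002, -1.0]]
contact_force: [0.6, 0.1, -3.5]
gripper_width: 0.0394
t: 14.88
ee_pos: [0.6804, 0.0897, 0.2073]
ee_rot: [[0.019, 1.0, 0.0], [1.0, -0.019, 0.0], [0.0, 0.0, -1.0]]
contact_force: [0.6, -0.2, -4.2]
gripper_width: 0.0401
```

```bash
python3 -m pendant '[{"claw":1,"tx":0,"ty":0,"tz":0.0015,"turn":0},{"claw":1,"tx":0,"ty":0,"tz":0,"turn":0}]';python3 -m pendant '[{"claw":1,"tx":0,"ty":0,"tz":0.0015,"turn":0},{"claw":1,"tx":0,"ty":0,"tz":0,"turn":0}]'
```

```text
t: 15.05
ee_pos: [0.6802, 0.0897, 0.2054]
ee_rot: [[0.019, 1.0, -0.0], [1.0, -0.019, 0.0], [0.0, -0.0, -1.0]]
contact_force: [0.4, -0.2, -4.5]
gripper_width: 0.04
t: 15.22
ee_pos: [0.6803, 0.0897, 0.2053]
ee_rot: [[0.019, 1.0, 0.0], [1.0, -0.019, -0.0], [-0.0, 0.0, -1.0]]
contact_force: [-2.7, 0.4, 2.6]
gripper_width: 0.04
```

```bash
python3 -m pendant '[{"claw":0.2,"tx":0,"ty":0,"tz":0,"turn":0},{"claw":-0.2,"tx":0,"ty":0,"tz":0,"turn":0},{"claw":-0.6,"tx":0,"ty":0,"tz":0,"turn":0},{"claw":-1,"tx":0,"ty":0,"tz":0,"turn":0},{"claw":-1,"tx":0,"ty":0,"tz":0,"turn":0},{"claw":-1,"tx":0,"ty":0,"tz":-0.01,"turn":0},{"claw":-1,"tx":0,"ty":0,"tz":-0.04,"turn":0},{"claw":-1,"tx":0,"ty":0,"tz":-0.04,"turn":0},{"claw":-1,"tx":0,"ty":0,"tz":-0.03,"turn":0},{"claw":-1,"tx":0,"ty":0,"tz":0,"turn":0}]'
python3 - <<'E'
from fit import *
s,P,W,f=snap('wrist','w14.png'); z=P[...,2]
m=(z>.225)&(z<.245); rect(largest(m),P,'lug')
s,P,W,f=snap('side','s14.png')
cv2.imwrite('pics/s14c.png',cv2.resize(s['image'][100:300,140:400],None,fx=3,fy=3))
go(.4288,.3815,.33,82)
E
```

```text
t: 16.05
ee_pos: [0.6832, 0.0897, 0.3346]
ee_rot: [[0.019, 1.0, 0.015], [1.0, -0.019, -0.001], [-0.0, 0.015, -1.0]]
contact_force: [0.4, 0.2, 1.9]
gripper_width: 0.0916
lug 1043 c [0.6814 0.0903] size [0.0144 0.04  ] ang 89.21 zmed 0.2373
[[0.6610000133514404, 0.08299999684095383], [0.7009999752044678, 0.08299999684095383], [0.7009999752044678, 0.09700000286102295], [0.6620000004768372, 0.09799999743700027]]
pos [0.6812 0.0897 0.3268] yaw 88.9 | tool shift [ 0.2869 -0.2579 -0.0044] rows>= 10.0
turn rad 0.1204 rows>= 1.0 q6 -1.4
```

View pics/w14.png

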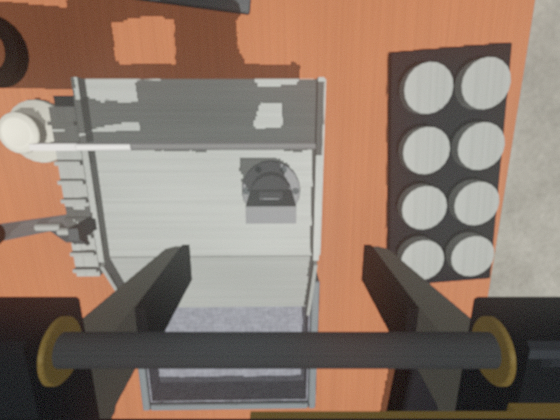

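View pics/s14c.png

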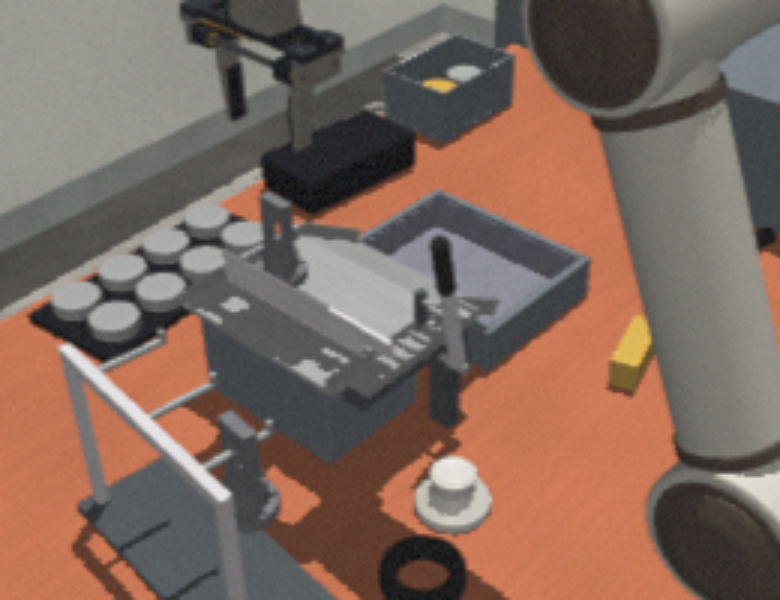

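```bash
python3 -m pendant '[{"claw":-1,"tx":0.026,"ty":-0.0234,"tz":0,"turn":0},{"claw":-1,"tx":0.026,"ty":-0.0234,"tz":0,"turn":0},{"claw":-1,"tx":0.026,"ty":-0.0234,"tz":0,"turn":0},{"claw":-1,"tx":0.026,"ty":-0.0234,"tz":0,"turn":0},{"claw":-1,"tx":0.026,"ty":-0.0234,"tz":0,"turn":0},{"claw":-1,"tx":0.026,"ty":-0.0234,"tz":0,"turn":0},{"claw":-1,"tx":0.026,"ty":-0.0234,"tz":0,"turn":0},{"claw":-1,"tx":0.026,"ty":-0.0234,"tz":0,"turn":0},{"claw":-1,"tx":0.026,"ty":-0.0234,"tz":0,"turn":0},{"claw":-1,"tx":0.026,"ty":-0.0234,"tz":0,"turn":0},{"claw":-1,"tx":0.026,"ty":-0.0234,"tz":0,"turn":0},{"claw":-1,"tx":0,"ty":0,"tz":0,"turn":0.12}]'
python3 -m pendant '[{"claw":-1,"tx":0,"ty":0,"tz":0,"turn":0},{"claw":-1,"tx":0,"ty":0,"tz":0,"turn":0}]'
python3 - <<'E'
from fit import *
go(.4288,.3815,.212,82)
s,P,W,f=snap('wrist','w15.png'); z=P[...,2]
m=(z>.236)&(z<.252); rect(largest(m),P,'lug')
E
```

```text
t: 17.15
ee_pos: [0.4236, 0.3843, 0.3222]
ee_rot: [[0.134, 0.991, -0.005], [0.991, -0.134, 0.0], [-0.0, -0.005, -1.0]]
contact_force: [-0.3, 0.0, 1.0]
gripper_width: 0.0917
t: 17.32
ee_pos: [0.4279, 0.3803, 0.3225]
ee_rot: [[0.136, 0.991, -0.002], [0.991, -0.136, -0.002], [-0.002, -0.002, -1.0]]
contact_force: [-0.0, -0.1, 0.6]
gripper_width: 0.0916
pos [0.4279 0.3803 0.3225] yaw 82.21 | tool shift [0.0015 0.001  0.1105] rows>= 3.0
turn rad 0.0037 rows>= 1.0 q6 37.3
lug 1143 c [0.4289 0.3819] size [0.014  0.0399] ang 82.13 zmed 0.2442
[[0.40799999237060547, 0.3779999911785126], [0.4480000138282776, 0.3720000088214874], [0.44999998807907104, 0.38600000739097595], [0.4099999964237213, 0.3919999897480011]]
```

View pics/w15.png

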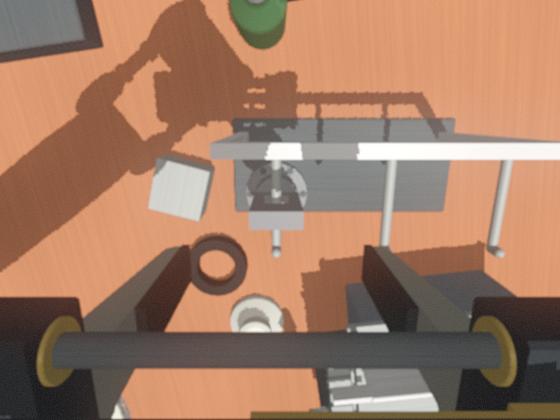

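```bash
python3 -m pendant '[{"claw":-1,"tx":0.0015,"ty":0.001,"tz":0.03,"turn":0},{"claw":-1,"tx":0,"ty":0,"tz":0.03,"turn":0},{"claw":-1,"tx":0,"ty":0,"tz":0.03,"turn":0},{"claw":-1,"tx":0,"ty":0,"tz":0.02,"turn":0.0037},{"claw":-1,"tx":0,"ty":0,"tz":0,"turn":0},{"claw":1,"tx":0,"ty":0,"tz":0,"turn":0},{"claw":1,"tx":0,"ty":0,"tz":0,"turn":0},{"claw":1,"tx":0,"ty":0,"tz":0,"turn":0},{"claw":1,"tx":0,"ty":0,"tz":0,"turn":0},{"claw":1,"tx":0,"ty":0,"tz":0,"turn":0},{"claw":1,"tx":0,"ty":0,"tz":0,"turn":0},{"claw":1,"tx":0,"ty":0,"tz":0,"turn":0}]' 40
python3 -m pendant '[{"claw":1,"tx":0,"ty":0,"tz":0,"turn":0},{"claw":1,"tx":0,"ty":0,"tz":0,"turn":0},{"claw":1,"tx":0,"ty":0,"tz":0,"turn":0}]'
```

```text
t: 18.37
ee_pos: [0.4298, 0.3821, 0.2146]
ee_rot: [[0.142, 0.99, 0.001], [0.99, -0.142, 0.0], [0.0, 0.001, -1.0]]
contact_force: [-0.9, 0.8, 0.3]
gripper_width: 0.0474
t: 18.62
ee_pos: [0.4293, 0.3822, 0.2144]
ee_rot: [[0.142, 0.99, -0.001], [0.99, -0.142, 0.0], [0.0, -0.001, -1.0]]
contact_force: [-2.5, -0.2, 2.5]
gripper_width: 0.0396
```

```bash
python3 -m pendant '[{"claw":1,"tx":0,"ty":0,"tz":-0.008,"turn":0},{"claw":1,"tx":0,"ty":0,"tz":-0.008,"turn":0},{"claw":1,"tx":0,"ty":0,"tz":0,"turn":0},{"claw":1,"tx":0,"ty":0,"tz":0,"turn":0}]'
python3 -m pendant '[{"claw":1,"tx":-0.009,"ty":0,"tz":0,"turn":0},{"claw":1,"tx":-0.009,"ty":0,"tz":0,"turn":0},{"claw":1,"tx":-0.009,"ty":0,"tz":0,"turn":0},{"claw":1,"tx":-0.009,"ty":0,"tz":0,"turn":0},{"claw":1,"tx":-0.009,"ty":0,"tz":0,"turn":0},{"claw":1,"tx":-0.009,"ty":0,"tz":0,"turn":0},{"claw":1,"tx":-0.009,"ty":0,"tz":0,"turn":0},{"claw":1,"tx":-0.009,"ty":0,"tz":0,"turn":0},{"claw":1,"tx":-0.009,"ty":0,"tz":0,"turn":0},{"claw":1,"tx":-0.009,"ty":0,"tz":0,"turn":0},{"claw":1,"tx":-0.002,"ty":0,"tz":0,"turn":0},{"claw":1,"tx":0,"ty":0,"tz":0,"turn":0}]'
python3 -m pendant '[{"claw":1,"tx":0,"ty":0,"tz":-0.02,"turn":0},{"claw":1,"tx":0,"ty":0,"tz":-0.03,"turn":0},{"claw":1,"tx":0,"ty":0,"tz":-0.01,"turn":0},{"claw":1,"tx":0,"ty":0,"tz":0,"turn":0}]'
python3 - <<'E'
from fit import *
snap('wrist','w16.png')
go(.5755,.27,.29,88.95)
E
```

```text
t: 18.95
ee_pos: [0.4301, 0.3821, 0.2307]
ee_rot: [[0.143, 0.99, 0.001], [0.99, -0.143, 0.0], [0.001, 0.001, -1.0]]
contact_force: [-0.8, 0.1, -2.4]
gripper_width: 0.0403
t: 19.95
ee_pos: [0.4165, 0.2904, 0.2302]
ee_rot: [[0.143, 0.99, 0.0], [0.99, -0.143, 0.0], [0.0, 0.0, -1.0]]
contact_force: [0.1, 0.6, -4.2]
gripper_width: 0.0398
t: 20.28
ee_pos: [0.4183, 0.292, 0.2936]
ee_rot: [[0.142, 0.99, 0.007], [0.99, -0.142, 0.003], [0.004, 0.006, -1.0]]
contact_force: [0.2, -0.4, -4.2]
gripper_width: 0.0396
pos [0.4173 0.2915 0.2912] yaw 81.83 | tool shift [0.0012 0.1596 0.0016] rows>= 4.0
turn rad -0.1242 rows>= 2.0 q6 29.5
```

View pics/w16.png

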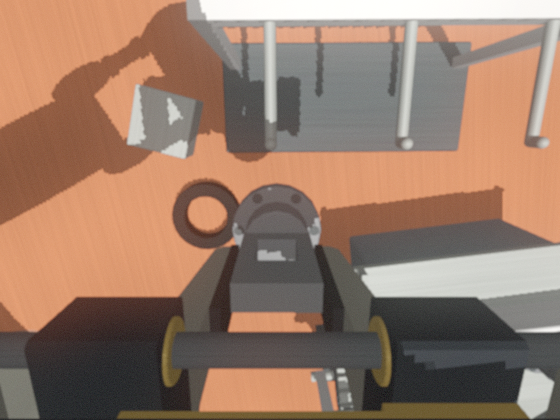

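```bash
python3 -m pendant '[{"claw":1,"tx":0,"ty":0.032,"tz":0,"turn":0},{"claw":1,"tx":0,"ty":0.032,"tz":0,"turn":0},{"claw":1,"tx":0,"ty":0.032,"tz":0,"turn":0},{"claw":1,"tx":0,"ty":0.032,"tz":0,"turn":0},{"claw":1,"tx":0,"ty":0.032,"tz":0,"turn":0},{"claw":1,"tx":0,"ty":0,"tz":0,"turn":-0.062},{"claw":1,"tx":0,"ty":0,"tz":0,"turn":-0.062},{"claw":1,"tx":0,"ty":0,"tz":0,"turn":0}]'
python3 - <<'E'
from fit import *
go(.5755,.0925,.29,88.95)
E
```

```text
t: 21.0
ee_pos: [0.5745, 0.2678, 0.2867]
ee_rot: [[0.018, 1.0, -0.005], [1.0, -0.018, -0.001], [-0.001, -0.005, -1.0]]
contact_force: [0.5, -0.3, -2.3]
gripper_width: 0.04
pos [0.5745 0.2678 0.2867] yaw 88.98 | tool shift [-0.1753  0.0042 -0.0031] rows>= 5.0
turn rad 0.0004 rows>= 1.0 q6 15.1
```

```bash
python3 -m pendant '[{"claw":1,"tx":-0.029,"ty":0.0007,"tz":0,"turn":0},{"claw":1,"tx":-0.029,"ty":0.0007,"tz":0,"turn":0},{"claw":1,"tx":-0.029,"ty":0.0007,"tz":0,"turn":0},{"claw":1,"tx":-0.029,"ty":0.0007,"tz":0,"turn":0},{"claw":1,"tx":-0.029,"ty":0.0007,"tz":0,"turn":0},{"claw":1,"tx":-0.029,"ty":0.0007,"tz":0,"turn":0},{"claw":1,"tx":0,"ty":0,"tz":0,"turn":0},{"claw":1,"tx":0,"ty":0,"tz":0,"turn":0}]'
python3 - <<'E'
from fit import *
go(.5755,.0925,.2074,88.95)
snap('wrist','w17.png')
E
```

```text
t: 21.67
ee_pos: [0.5752, 0.0932, 0.2888]
ee_rot: [[0.023, 1.0, -0.002], [1.0, -0.023, 0.0], [0.0, -0.002, -1.0]]
contact_force: [-0.3, 0.2, -2.5]
gripper_width: 0.0396
pos [0.5752 0.0932 0.2888] yaw 88.7 | tool shift [-0.0007  0.0005  0.0814] rows>= 2.0
turn rad -0.0043 rows>= 1.0 q6 -1.4
```

View pics/w17.png

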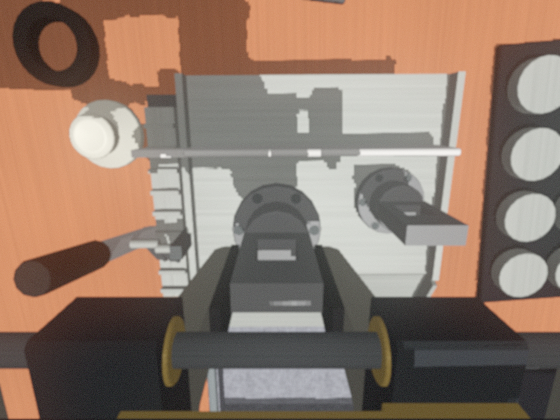

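```bash
python3 -m pendant '[{"claw":1,"tx":0,"ty":0,"tz":0.025,"turn":0},{"claw":1,"tx":0,"ty":0,"tz":0.02,"turn":0},{"claw":1,"tx":0,"ty":0,"tz":0.015,"turn":0},{"claw":1,"tx":0,"ty":0,"tz":0.01,"turn":0},{"claw":1,"tx":0,"ty":0,"tz":0.005,"turn":0},{"claw":1,"tx":0,"ty":0,"tz":0.003,"turn":0},{"claw":1,"tx":0,"ty":0,"tz":0,"turn":0},{"claw":1,"tx":0,"ty":0,"tz":0,"turn":0}]'; python3 -m pendant '[{"claw":1,"tx":0,"ty":0,"tz":0.0015,"turn":0},{"claw":1,"tx":0,"ty":0,"tz":0,"turn":0}]';python3 -m pendant '[{"claw":1,"tx":0,"ty":0,"tz":0.001,"turn":0},{"claw":1,"tx":0,"ty":0,"tz":0,"turn":0}]'
```

```text
t: 22.38
ee_pos: [0.5764, 0.0943, 0.2131]
ee_rot: [[0.019, 1.0, 0.002], [1.0, -0.019, -0.0], [0.0, 0.002, -1.0]]
contact_force: [0.1, 0.4, -2.7]
gripper_width: 0.0399
t: 22.55
ee_pos: [0.5763, 0.0941, 0.2113]
ee_rot: [[0.019, 1.0, 0.001], [1.0, -0.019, -0.0], [-0.0, 0.001, -1.0]]
contact_force: [-0.3, -0.1, -2.5]
gripper_width: 0.0396
t: 22.72
ee_pos: [0.5759, 0.0941, 0.2098]
ee_rot: [[0.019, 1.0, 0.0], [1.0, -0.019, 0.0], [0.0, 0.0, -1.0]]
contact_force: [0.1, 0.4, -3.8]
gripper_width: 0.0401
```

```bash
python3 -m pendant '[{"claw":1,"tx":0,"ty":0,"tz":0.001,"turn":0},{"claw":1,"tx":0,"ty":0,"tz":0,"turn":0}]';python3 -m pendant '[{"claw":1,"tx":0,"ty":0,"tz":0.001,"turn":0},{"claw":1,"tx":0,"ty":0,"tz":0,"turn":0}]';python3 -m pendant '[{"claw":1,"tx":0,"ty":0,"tz":0.001,"turn":0},{"claw":1,"tx":0,"ty":0,"tz":0,"turn":0}]'
```

```text
t: 22.88
ee_pos: [0.5757, 0.0941, 0.2085]
ee_rot: [[0.019, 1.0, -0.0], [1.0, -0.019, 0.0], [0.0, -0.0, -1.0]]
contact_force: [-0.4, -0.2, -3.3]
gripper_width: 0.04
t: 23.05
ee_pos: [0.5758, 0.0941, 0.2076]
ee_rot: [[0.019, 1.0, 0.0], [1.0, -0.019, 0.0], [0.0, 0.0, -1.0]]
contact_force: [-0.6, 0.1, -2.8]
gripper_width: 0.04
t: 23.22
ee_pos: [0.5759, 0.0941, 0.2075]
ee_rot: [[0.019, 1.0, 0.0], [1.0, -0.019, -0.0], [-0.0, 0.0, -1.0]]
contact_force: [-2.8, -0.6, 2.4]
gripper_width: 0.0398
```

```bash
python3 -m pendant '[{"claw":0.2,"tx":0,"ty":0,"tz":0,"turn":0},{"claw":-0.2,"tx":0,"ty":0,"tz":0,"turn":0},{"claw":-0.4,"tx":0,"ty":0,"tz":0,"turn":0},{"claw":-0.4,"tx":0,"ty":0,"tz":0,"turn":0},{"claw":-0.4,"tx":0,"ty":0,"tz":0,"turn":0},{"claw":-0.4,"tx":0,"ty":0,"tz":-0.01,"turn":0},{"claw":-0.4,"tx":0,"ty":0,"tz":-0.04,"turn":0},{"claw":-0.4,"tx":0,"ty":0,"tz":-0.04,"turn":0},{"claw":-0.4,"tx":0,"ty":0,"tz":-0.04,"turn":0},{"claw":-0.4,"tx":0,"ty":0,"tz":-0.04,"turn":0},{"claw":-0.4,"tx":0,"ty":0,"tz":-0.04,"turn":0},{"claw":-0.4,"tx":0,"ty":0,"tz":0,"turn":0}]'
python3 - <<'E'
from fit import *
s,P,W,f=snap('wrist','w18.png'); z=P[...,2]
m=(z>.225)&(z<.245)&(P[...,0]>.53)
n,l,st,c=cv2.connectedComponentsWithStats(m.astype(np.uint8))
for i in range(1,n):
    if st[i,4]>60: rect(l==i,P,'lug')
s,P,W,f=snap('side','s18.png')
cv2.imwrite('pics/s18c.png',cv2.resize(s['image'][100:300,140:400],None,fx=3,fy=3))
E
```

```text
t: 24.22
ee_pos: [0.5779, 0.0941, 0.4277]
ee_rot: [[0.019, 1.0, 0.017], [1.0, -0.019, -0.001], [-0.0, 0.017, -1.0]]
contact_force: [0.7, -0.1, 1.4]
gripper_width: 0.0643
lug 567 c [0.577  0.0934] size [0.014  0.0395] ang 88.92 zmed 0.2374
[[0.5569999814033508, 0.08699999749660492], [0.597000002861023, 0.0860000029206276], [0.597000002861023, 0.10000000149011612], [0.5569999814033508, 0.10100000351667404]]
lug 597 c [0.6811 0.0902] size [0.0142 0.0401] ang 89.26 zmed 0.2372
[[0.6610000133514404, 0.08299999684095383], [0.7009999752044678, 0.08299999684095383], [0.7009999752044678, 0.09700000286102295], [0.6610000133514404, 0.09799999743700027]]
```

View pics/w18.png

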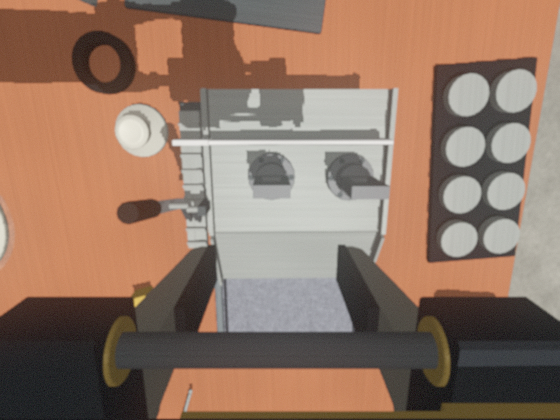

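View pics/s18c.png

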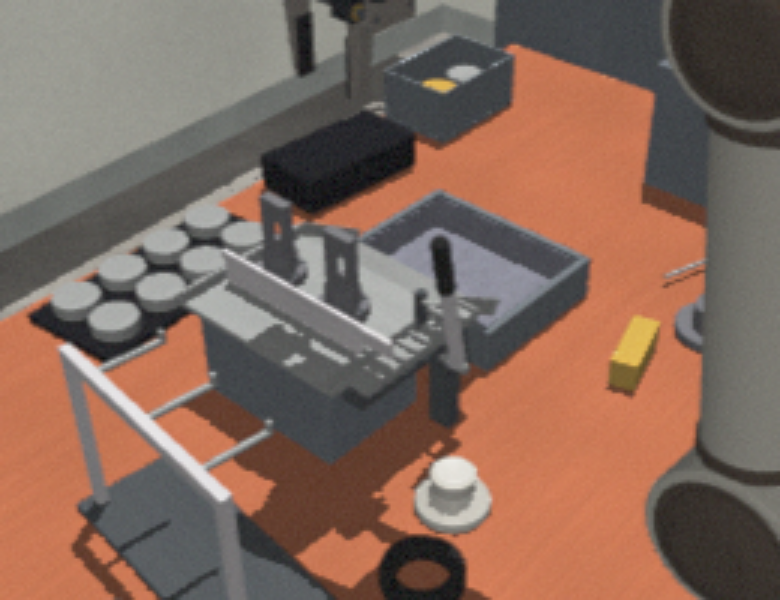

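```bash
python3 - <<'E'
from fit import *
v,u=np.mgrid[:420,:560]
s,P,W,f=snap('top','t18.png'); z=P[...,2]; np.save('pics/t18.npy',P)
cv2.imwrite('pics/t18c.png',cv2.resize(s['image'][120:300,120:440],None,fx=2.5,fy=2.5))
m=(u>=325)&(u<440)&(v>=115)&(v<250)&(abs(z-.06)<.006)&(P[...,1]<-.1); rect(largest(m),P,'tote')
q=P[m]; e=q[(q[:,0]>.70)&(q[:,1]>-.24)];print('+x wall',len(e),np.polyfit(e[:,1],e[:,0],1))
m=(P[...,0]>.40)&(P[...,0]<.48)&(P[...,1]>.03)&(P[...,1]<.13)&(z>.2); q=P[m]
for a in np.arange(.2,.29,.01):
    w=q[(q[:,2]>=a)&(q[:,2]<a+.01)]
    if len(w): print(round(a,2),len(w),w.mean(0).round(4),np.ptp(w,0).round(3))
E
```

```text
tote 801 c [ 0.61   -0.1882] size [0.1782 0.2704] ang 89.26 zmed 0.0583
[[0.4740000069141388, -0.2759999930858612], [0.7440000176429749, -0.27900001406669617], [0.7459999918937683, -0.10100000351667404], [0.47600001096725464, -0.09700000286102295]]
+x wall 191 [0.02103425 0.74126755]
```

View pics/t18c.png

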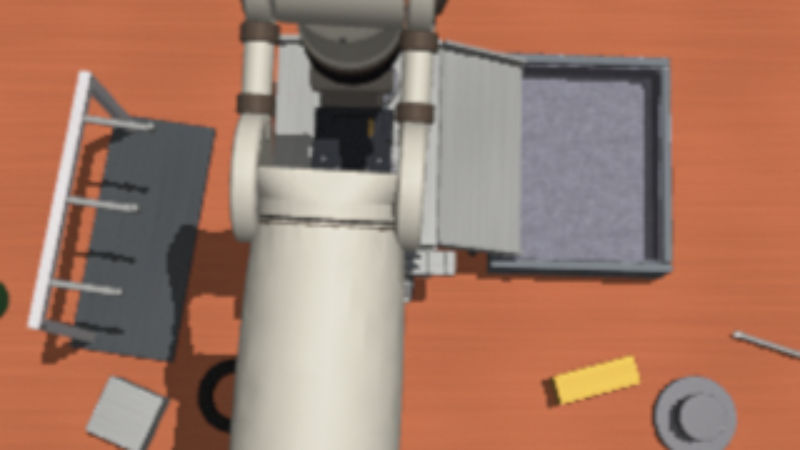

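```bash
python3 - <<'E'
from fit import *
s,P,W,f=snap('wrist'); z=P[...,2]
m=(P[...,0]>.39)&(P[...,0]<.49)&(P[...,1]>.0)&(P[...,1]<.14)&(z>.16); q=P[m]
for a in np.arange(.16,.3,.01):
    w=q[(q[:,2]>=a)&(q[:,2]<a+.01)]
    if len(w): print(round(a,2),len(w),w.min(0).round(4),w.max(0).round(4))
go(.444,.14,.33,88.95)
E
```

```text
0.16 113 [0.436  0.0477 0.1601] [0.49   0.0702 0.17  ]
0.17 262 [0.4477 0.0531 0.17  ] [0.4899 0.14   0.18  ]
0.18 69 [0.4403 0.0533 0.1801] [0.4894 0.0748 0.1897]
0.19 34 [0.4474 0.0617 0.1901] [0.4488 0.076  0.1992]
0.2 16 [0.4478 0.0637 0.2002] [0.4488 0.0783 0.2081]
0.21 30 [0.4429 0.0642 0.2128] [0.4536 0.0846 0.2199]
0.22 61 [0.4422 0.0654 0.22  ] [0.4534 0.0856 0.2293]
0.23 73 [0.4433 0.0665 0.2301] [0.4535 0.0883 0.24  ]
0.24 72 [0.4428 0.0691 0.2401] [0.4532 0.0893 0.2498]
0.25 81 [0.4437 0.0706 0.25  ] [0.4536 0.0918 0.2599]
0.26 92 [0.443  0.0725 0.2601] [0.4538 0.0932 0.2699]
0.27 200 [0.4319 0.0741 0.2702] [0.4538 0.0956 0.28  ]
0.28 316 [0.4326 0.0749 0.2801] [0.4526 0.0946 0.284 ]
pos [0.5754 0.0941 0.4154] yaw 88.92 | tool shift [ 0.0434 -0.1321  0.0856] rows>= 4.0
turn rad -0.0006 rows>= 1.0 q6 -1.5
```

```bash
python3 -m pendant '[{"claw":1,"tx":0.0076,"ty":-0.033,"tz":0,"turn":0},{"claw":1,"tx":0.0076,"ty":-0.033,"tz":0,"turn":0},{"claw":1,"tx":0.0076,"ty":-0.033,"tz":0,"turn":0},{"claw":1,"tx":0.0076,"ty":-0.033,"tz":0,"turn":0},{"claw":1,"tx":0,"ty":0,"tz":0.03,"turn":0},{"claw":1,"tx":0,"ty":0,"tz":0.03,"turn":0},{"claw":1,"tx":0,"ty":0,"tz":0.02,"turn":0},{"claw":1,"tx":0,"ty":0,"tz":0,"turn":0},{"claw":1,"tx":0,"ty":0,"tz":0,"turn":0},{"claw":1,"tx":0,"ty":0,"tz":0,"turn":0}]' 10
python3 - <<'E'
from fit import *
go(.443,.126,.254,88.95)
snap('wrist','w19.png')
E
```

```text
t: 25.25
ee_pos: [0.4446, 0.127, 0.3372]
ee_rot: [[0.019, 1.0, 0.0], [1.0, -0.019, 0.0], [0.0, 0.0, -1.0]]
contact_force: [-0.3, -0.3, 0.8]
gripper_width: 0.0011
pos [0.4446 0.127  0.3372] yaw 88.91 | tool shift [-0.001  -0.0016  0.0832] rows>= 2.0
turn rad -0.0007 rows>= 1.0 q6 2.0
```

View pics/w19.png

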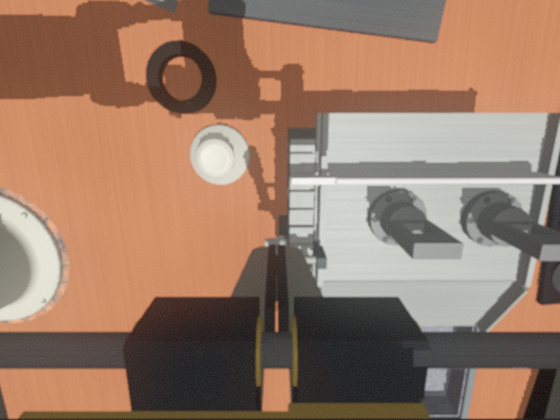

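```bash
python3 -m pendant '[{"claw":1,"tx":0,"ty":-0.0016,"tz":0.035,"turn":0},{"claw":1,"tx":0,"ty":0,"tz":0.03,"turn":0},{"claw":1,"tx":0,"ty":0,"tz":0.018,"turn":0},{"claw":1,"tx":0,"ty":0,"tz":0,"turn":0},{"claw":1,"tx":0,"ty":0,"tz":0,"turn":0}]'
python3 -m pendant '[{"claw":1,"tx":-0.008,"ty":0,"tz":0,"turn":0},{"claw":1,"tx":-0.008,"ty":0,"tz":0,"turn":0},{"claw":1,"tx":-0.004,"ty":0,"tz":0,"turn":0},{"claw":1,"tx":0,"ty":0,"tz":0,"turn":0}]'
python3 -m pendant '[{"claw":1,"tx":-0.008,"ty":0,"tz":0,"turn":0},{"claw":1,"tx":-0.008,"ty":0,"tz":0,"turn":0},{"claw":1,"tx":-0.004,"ty":0,"tz":0,"turn":0},{"claw":1,"tx":0,"ty":0,"tz":0,"turn":0}]'
python3 -m pendant '[{"claw":1,"tx":-0.008,"ty":0,"tz":0,"turn":0},{"claw":1,"tx":-0.008,"ty":0,"tz":0,"turn":0},{"claw":1,"tx":-0.009,"ty":0,"tz":0,"turn":0},{"claw":1,"tx":0,"ty":0,"tz":0,"turn":0}]'
```

```text
t: 25.72
ee_pos: [0.4431, 0.127, 0.2544]
ee_rot: [[0.019, 1.0, 0.0], [1.0, -0.019, 0.0], [0.0, 0.0, -1.0]]
contact_force: [0.5, 0.0, 1.2]
gripper_width: 0.0004
t: 26.05
ee_pos: [0.4434, 0.1062, 0.2552]
ee_rot: [[0.02, 1.0, 0.003], [1.0, -0.02, 0.0], [0.0, 0.003, -1.0]]
contact_force: [0.9, 1.1, 1.2]
gripper_width: 0.0006
t: 26.38
ee_pos: [0.4422, 0.0862, 0.2539]
ee_rot: [[0.02, 1.0, 0.001], [1.0, -0.02, -0.0], [0.0, 0.001, -1.0]]
contact_force: [0.9, 2.5, 1.7]
gripper_width: 0.0008
t: 26.72
ee_pos: [0.4416, 0.0607, 0.2537]
ee_rot: [[0.02, 1.0, -0.0], [1.0, -0.02, -0.0], [-0.0, -0.0, -1.0]]
contact_force: [0.4, 2.5, 2.4]
gripper_width: 0.0006
```

Pushing at 2.5 N. Look at it, then carry on.

```bash
python3 -m pendant '[{"claw":1,"tx":-0.008,"ty":0,"tz":0,"turn":0},{"claw":1,"tx":-0.006,"ty":0,"tz":0,"turn":0},{"claw":1,"tx":0,"ty":0,"tz":0,"turn":0}]'
python3 -m pendant '[{"claw":1,"tx":-0.004,"ty":0,"tz":0,"turn":0},{"claw":1,"tx":0,"ty":0,"tz":0,"turn":0}]'
python3 - <<'E'
from fit import *
s,P,W,f=snap('side','s20.png')
cv2.imwrite('pics/s20c.png',cv2.resize(s['image'][100:300,140:400],None,fx=3,fy=3))
E
```

```text
t: 26.97
ee_pos: [0.4413, 0.0478, 0.2533]
ee_rot: [[0.02, 1.0, -0.0], [1.0, -0.02, 0.001], [0.001, -0.0, -1.0]]
contact_force: [1.2, 3.9, 1.0]
gripper_width: 0.0
t: 27.13
ee_pos: [0.4412, 0.0447, 0.2532]
ee_rot: [[0.019, 1.0, -0.0], [1.0, -0.019, 0.002], [0.002, -0.0, -1.0]]
contact_force: [2.0, 6.8, 0.2]
gripper_width: 0.0002
```

View pics/s20c.png

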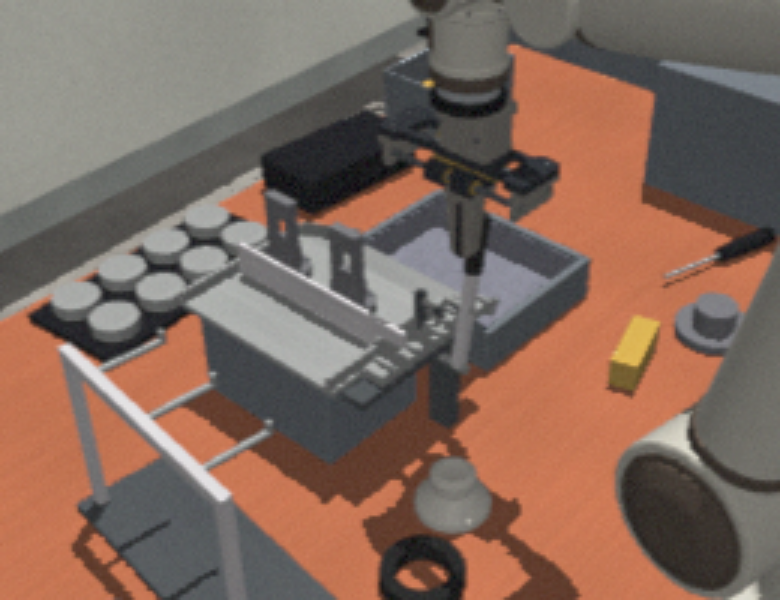

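```bash
python3 -m pendant '[{"claw":1,"tx":-0.003,"ty":0,"tz":0,"turn":0},{"claw":1,"tx":0,"ty":0,"tz":0,"turn":0}]'; python3 -m pendant '[{"claw":1,"tx":-0.003,"ty":0,"tz":0,"turn":0},{"claw":1,"tx":0,"ty":0,"tz":0,"turn":0}]'
```

```text
t: 27.35
ee_pos: [0.4411, 0.0421, 0.253]
ee_rot: [[0.019, 1.0, -0.0], [1.0, -0.019, 0.003], [0.003, -0.0, -1.0]]
contact_force: [2.1, 5.8, 0.9]
gripper_width: 0.0006
t: 27.52
ee_pos: [0.4411, 0.041, 0.2529]
ee_rot: [[0.018, 1.0, 0.0], [1.0, -0.018, 0.007], [0.007, -0.0, -1.0]]
contact_force: [1.7, 12.9, 0.2]
gripper_width: 0.0004
```

```bash
python3 -m pendant '[{"claw":1,"tx":0.012,"ty":0,"tz":0,"turn":0},{"claw":1,"tx":0.018,"ty":0,"tz":0,"turn":0},{"claw":1,"tx":0.02,"ty":0,"tz":0,"turn":0},{"claw":1,"tx":0.02,"ty":0,"tz":0,"turn":0},{"claw":1,"tx":0.019,"ty":0,"tz":0,"turn":0},{"claw":1,"tx":0,"ty":0,"tz":0,"turn":0},{"claw":1,"tx":0,"ty":0,"tz":0,"turn":0}]'
cat > chk.py <<'E'
import sys
from fit import *
k=sys.argv[1]
v,u=np.mgrid[:420,:560]
s,P,W,f=snap('side','s%s.png'%k); z=P[...,2]
cv2.imwrite('pics/s%sc.png'%k,cv2.resize(s['image'][100:300,140:400],None,fx=3,fy=3))
m=(P[...,0]>.5)&(P[...,0]<.72)&(P[...,1]>-.02)&(P[...,1]<.2)&(z>.165)&(z<.177); q=P[m]
if len(q)>10:
    b=q[:,1]+.0187*(q[:,0]-.615); h,e=np.histogram(b,np.arange(-.02,.2,.004)); i=h.argmax(); print('blade y',np.median(b[abs(b-e[i]-.002)<.008]),len(q))
s,P,W,f=snap('top','t%s.png'%k); z=P[...,2]
cv2.imwrite('pics/t%sc.png'%k,cv2.resize(s['image'][120:300,120:440],None,fx=2.5,fy=2.5))
m=(u>=325)&(u<440)&(v>=115)&(v<250)&(abs(z-.06)<.006)&(P[...,1]<-.1); rect(largest(m),P,'tote')
go(.443,.127,.254,88.95)
E
python3 chk.py 21
```

```text
t: 28.1
ee_pos: [0.4424, 0.1268, 0.253]
ee_rot: [[0.017, 1.0, -0.001], [1.0, -0.017, -0.002], [-0.002, -0.001, -1.0]]
contact_force: [-0.2, -0.5, 0.1]
gripper_width: 0.0006
blade y 0.11898883846561967 262
tote 807 c [ 0.6099 -0.1875] size [0.1789 0.2705] ang 88.98 zmed 0.0585
[[0.4729999899864197, -0.2750000059604645], [0.7440000176429749, -0.27900001406669617], [0.746999979019165, -0.10100000351667404], [0.47600001096725464, -0.09600000083446503]]
pos [0.4427 0.1261 0.2533] yaw 88.9 | tool shift [ 0.0009  0.0003 -0.0007] rows>= 1.0
turn rad -0.0009 rows>= 1.0 q6 2.0
```

View pics/s21c.png

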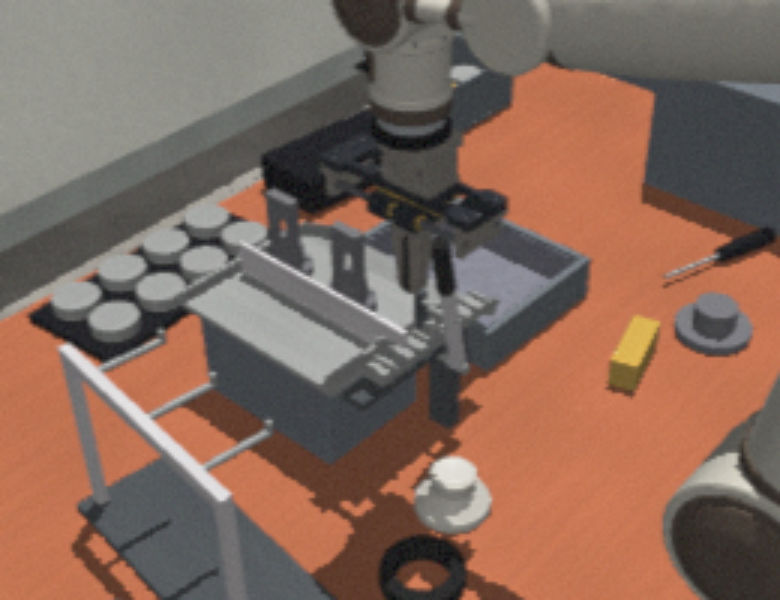

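View pics/t21c.png

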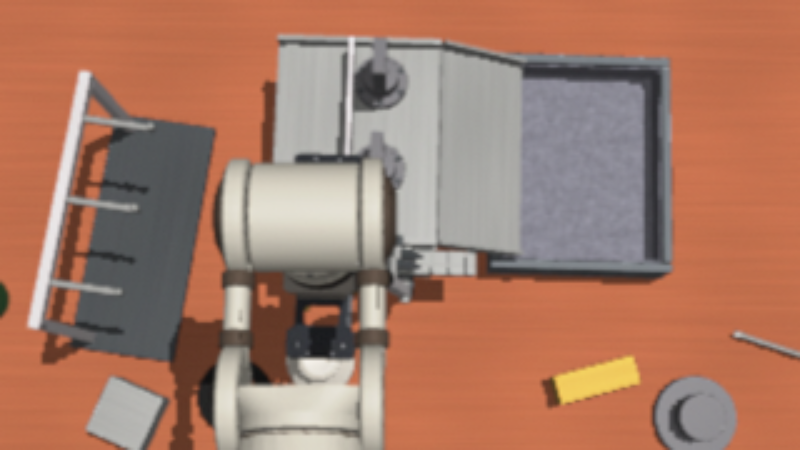

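```bash
python3 -m pendant '[{"claw":1,"tx":-0.015,"ty":0,"tz":0,"turn":0},{"claw":1,"tx":-0.01,"ty":0,"tz":0,"turn":0},{"claw":1,"tx":-0.01,"ty":0,"tz":0,"turn":0},{"claw":1,"tx":-0.01,"ty":0,"tz":0,"turn":0},{"claw":1,"tx":-0.01,"ty":0,"tz":0,"turn":0},{"claw":1,"tx":-0.01,"ty":0,"tz":0,"turn":0},{"claw":1,"tx":-0.01,"ty":0,"tz":0,"turn":0},{"claw":1,"tx":-0.007,"ty":0,"tz":0,"turn":0},{"claw":1,"tx":-0.007,"ty":0,"tz":0,"turn":0},{"claw":1,"tx":0,"ty":0,"tz":0,"turn":0},{"claw":1,"tx":0,"ty":0,"tz":0,"turn":0}]'
python3 -m pendant '[{"claw":1,"tx":0.012,"ty":0,"tz":0,"turn":0},{"claw":1,"tx":0.018,"ty":0,"tz":0,"turn":0},{"claw":1,"tx":0.02,"ty":0,"tz":0,"turn":0},{"claw":1,"tx":0.02,"ty":0,"tz":0,"turn":0},{"claw":1,"tx":0.019,"ty":0,"tz":0,"turn":0},{"claw":1,"tx":0,"ty":0,"tz":0,"turn":0},{"claw":1,"tx":0,"ty":0,"tz":0,"turn":0}]'
python3 chk.py 22
```

```text
t: 29.12
ee_pos: [0.4414, 0.0405, 0.2538]
ee_rot: [[0.019, 1.0, 0.002], [1.0, -0.019, 0.008], [0.008, 0.001, -1.0]]
contact_force: [1.9, 13.5, 1.5]
gripper_width: 0.0005
t: 29.7
ee_pos: [0.4427, 0.1264, 0.2534]
ee_rot: [[0.018, 1.0, -0.0], [1.0, -0.018, -0.001], [-0.001, -0.0, -1.0]]
contact_force: [-0.3, 0.2, 0.0]
gripper_width: 0.0006
blade y 0.09815117043270963 246
tote 817 c [ 0.61   -0.1876] size [0.178  0.2708] ang 89.17 zmed 0.0583
[[0.4729999899864197, -0.2750000059604645], [0.7440000176429749, -0.27900001406669617], [0.746999979019165, -0.10100000351667404], [0.47600001096725464, -0.09700000286102295]]
pos [0.4429 0.1258 0.2535] yaw 88.87 | tool shift [ 0.0012  0.0001 -0.0005] rows>= 1.0
turn rad -0.0014 rows>= 1.0 q6 1.9
```

View pics/s22c.png

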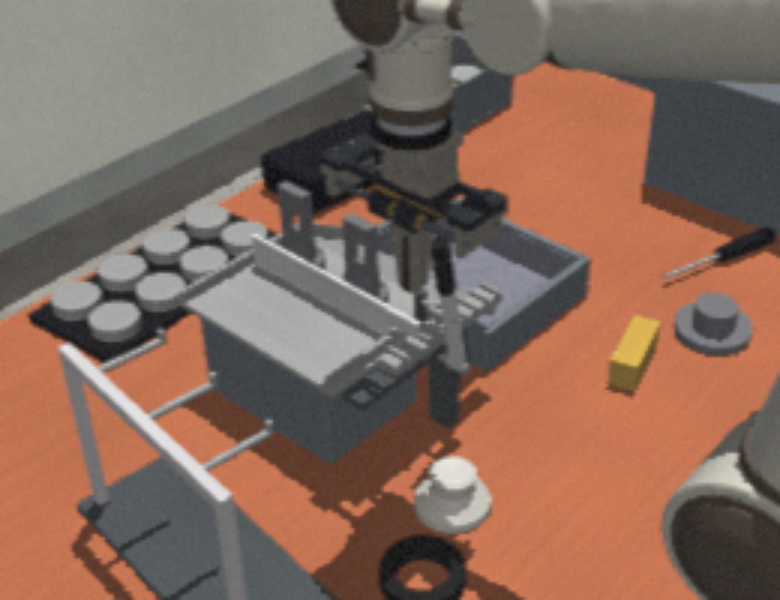

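```bash
python3 -m pendant '[{"claw":1,"tx":-0.015,"ty":0,"tz":0,"turn":0},{"claw":1,"tx":-0.01,"ty":0,"tz":0,"turn":0},{"claw":1,"tx":-0.01,"ty":0,"tz":0,"turn":0},{"claw":1,"tx":-0.01,"ty":0,"tz":0,"turn":0},{"claw":1,"tx":-0.01,"ty":0,"tz":0,"turn":0},{"claw":1,"tx":-0.01,"ty":0,"tz":0,"turn":0},{"claw":1,"tx":-0.01,"ty":0,"tz":0,"turn":0},{"claw":1,"tx":-0.007,"ty":0,"tz":0,"turn":0},{"claw":1,"tx":-0.007,"ty":0,"tz":0,"turn":0},{"claw":1,"tx":0,"ty":0,"tz":0,"turn":0},{"claw":1,"tx":0,"ty":0,"tz":0,"turn":0}]'
python3 -m pendant '[{"claw":1,"tx":0.012,"ty":0,"tz":0,"turn":0},{"claw":1,"tx":0.018,"ty":0,"tz":0,"turn":0},{"claw":1,"tx":0.02,"ty":0,"tz":0,"turn":0},{"claw":1,"tx":0.02,"ty":0,"tz":0,"turn":0},{"claw":1,"tx":0.019,"ty":0,"tz":0,"turn":0},{"claw":1,"tx":0,"ty":0,"tz":0,"turn":0},{"claw":1,"tx":0,"ty":0,"tz":0,"turn":0}]'
python3 chk.py 23
```

```text
t: 30.72
ee_pos: [0.4414, 0.0405, 0.2538]
ee_rot: [[0.019, 1.0, 0.002], [1.0, -0.019, 0.008], [0.008, 0.001, -1.0]]
contact_force: [2.9, 13.9, 1.6]
gripper_width: 0.0004
t: 31.3
ee_pos: [0.4427, 0.1264, 0.2534]
ee_rot: [[0.018, 1.0, -0.0], [1.0, -0.018, -0.001], [-0.001, -0.0, -1.0]]
contact_force: [0.7, -0.2, 0.0]
gripper_width: 0.0004
blade y 0.07836449257889415 240
tote 790 c [ 0.6099 -0.1878] size [0.1777 0.2704] ang 89.16 zmed 0.0582
[[0.4729999899864197, -0.2750000059604645], [0.7440000176429749, -0.27900001406669617], [0.7459999918937683, -0.10100000351667404], [0.47600001096725464, -0.09700000286102295]]
pos [0.4428 0.1258 0.2535] yaw 88.87 | tool shift [ 0.0012  0.0001 -0.0005] rows>= 1.0
turn rad -0.0014 rows>= 1.0 q6 1.9
```

View pics/s23c.png

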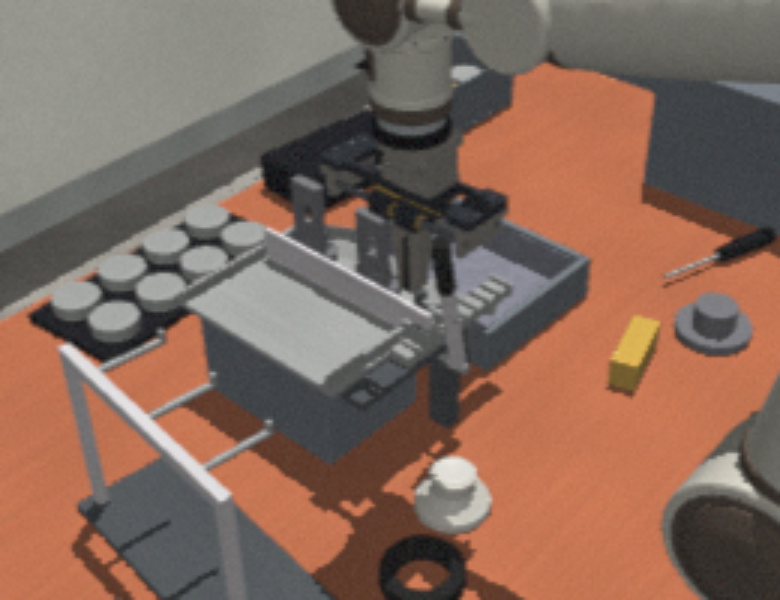

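```bash
python3 -m pendant '[{"claw":1,"tx":-0.015,"ty":0,"tz":0,"turn":0},{"claw":1,"tx":-0.01,"ty":0,"tz":0,"turn":0},{"claw":1,"tx":-0.01,"ty":0,"tz":0,"turn":0},{"claw":1,"tx":-0.01,"ty":0,"tz":0,"turn":0},{"claw":1,"tx":-0.01,"ty":0,"tz":0,"turn":0},{"claw":1,"tx":-0.01,"ty":0,"tz":0,"turn":0},{"claw":1,"tx":-0.01,"ty":0,"tz":0,"turn":0},{"claw":1,"tx":-0.007,"ty":0,"tz":0,"turn":0},{"claw":1,"tx":-0.007,"ty":0,"tz":0,"turn":0},{"claw":1,"tx":0,"ty":0,"tz":0,"turn":0},{"claw":1,"tx":0,"ty":0,"tz":0,"turn":0}]'
python3 -m pendant '[{"claw":1,"tx":0.012,"ty":0,"tz":0,"turn":0},{"claw":1,"tx":0.018,"ty":0,"tz":0,"turn":0},{"claw":1,"tx":0.02,"ty":0,"tz":0,"turn":0},{"claw":1,"tx":0.02,"ty":0,"tz":0,"turn":0},{"claw":1,"tx":0.019,"ty":0,"tz":0,"turn":0},{"claw":1,"tx":0,"ty":0,"tz":0,"turn":0},{"claw":1,"tx":0,"ty":0,"tz":0,"turn":0}]'
python3 chk.py 24
```

```text
t: 32.32
ee_pos: [0.4414, 0.0405, 0.2538]
ee_rot: [[0.019, 1.0, 0.002], [1.0, -0.019, 0.008], [0.008, 0.001, -1.0]]
contact_force: [1.7, 13.7, 1.1]
gripper_width: 0.0006
t: 32.9
ee_pos: [0.4427, 0.1264, 0.2534]
ee_rot: [[0.018, 1.0, -0.001], [1.0, -0.018, -0.001], [-0.001, -0.0, -1.0]]
contact_force: [0.5, 0.3, 0.1]
gripper_width: 0.0006
blade y 0.05840569543962887 233
tote 814 c [ 0.6103 -0.1882] size [0.1781 0.2716] ang 89.24 zmed 0.0585
[[0.4729999899864197, -0.2750000059604645], [0.7450000047683716, -0.27900001406669617], [0.746999979019165, -0.10100000351667404], [0.47600001096725464, -0.09700000286102295]]
pos [0.4429 0.1258 0.2535] yaw 88.87 | tool shift [ 0.0012  0.0001 -0.0005] rows>= 1.0
turn rad -0.0014 rows>= 1.0 q6 1.9
```

View pics/s24c.png

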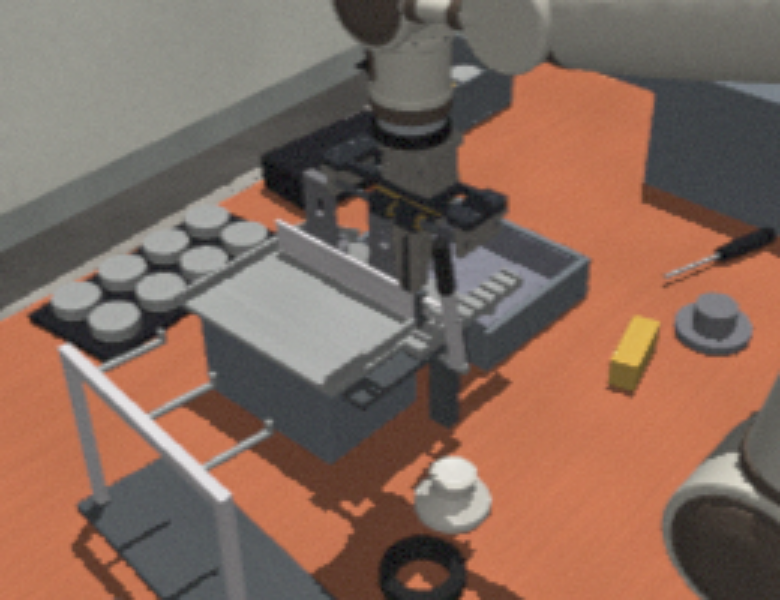

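View pics/t24c.png

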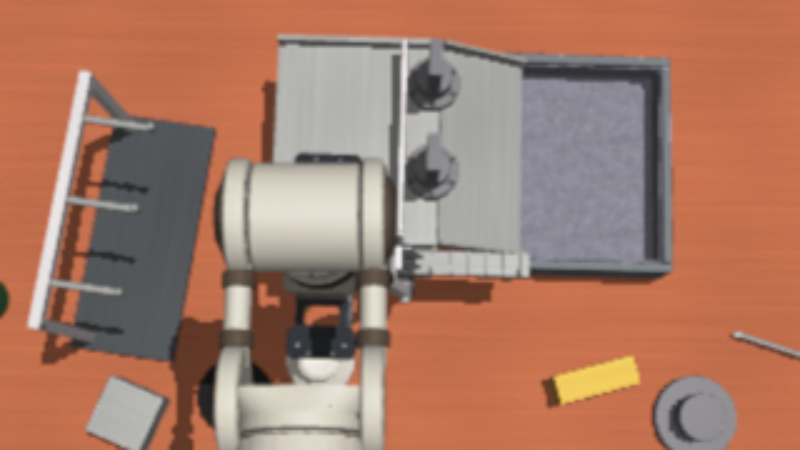

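Stroke 4 is done: the blade is at y 0.058, both flanges are on the edge of the chute and the tote hasn't moved. Stroke 5 next.

```bash
python3 -m pendant '[{"claw":1,"tx":-0.015,"ty":0,"tz":0,"turn":0},{"claw":1,"tx":-0.01,"ty":0,"tz":0,"turn":0},{"claw":1,"tx":-0.01,"ty":0,"tz":0,"turn":0},{"claw":1,"tx":-0.01,"ty":0,"tz":0,"turn":0},{"claw":1,"tx":-0.01,"ty":0,"tz":0,"turn":0},{"claw":1,"tx":-0.01,"ty":0,"tz":0,"turn":0},{"claw":1,"tx":-0.01,"ty":0,"tz":0,"turn":0},{"claw":1,"tx":-0.007,"ty":0,"tz":0,"turn":0},{"claw":1,"tx":-0.007,"ty":0,"tz":0,"turn":0},{"claw":1,"tx":0,"ty":0,"tz":0,"turn":0},{"claw":1,"tx":0,"ty":0,"tz":0,"turn":0}]'
python3 -m pendant '[{"claw":1,"tx":0.012,"ty":0,"tz":0,"turn":0},{"claw":1,"tx":0.018,"ty":0,"tz":0,"turn":0},{"claw":1,"tx":0.02,"ty":0,"tz":0,"turn":0},{"claw":1,"tx":0.02,"ty":0,"tz":0,"turn":0},{"claw":1,"tx":0.019,"ty":0,"tz":0,"turn":0},{"claw":1,"tx":0,"ty":0,"tz":0,"turn":0},{"claw":1,"tx":0,"ty":0,"tz":0,"turn":0}]'
python3 chk.py 25
```

```text
t: 33.92
ee_pos: [0.4414, 0.0405, 0.2537]
ee_rot: [[0.019, 1.0, 0.002], [1.0, -0.019, 0.008], [0.008, 0.001, -1.0]]
contact_force: [3.0, 13.6, 2.1]
gripper_width: 0.0
t: 34.5
ee_pos: [0.4427, 0.1264, 0.2534]
ee_rot: [[0.018, 1.0, -0.001], [1.0, -0.018, -0.001], [-0.001, -0.0, -1.0]]
contact_force: [-0.8, -0.2, 0.7]
gripper_width: 0.0002
blade y 0.03810581097864071 106
tote 774 c [ 0.6093 -0.1899] size [0.2728 0.1779] ang 0.04 zmed 0.0582
[[0.4729999899864197, -0.10100000351667404], [0.4729999899864197, -0.27900001406669617], [0.7459999918937683, -0.27900001406669617], [0.7459999918937683, -0.10100000351667404]]
pos [0.4428 0.1258 0.2535] yaw 88.87 | tool shift [ 0.0012  0.0001 -0.0005] rows>= 1.0
turn rad -0.0014 rows>= 1.0 q6 1.9
```

View pics/t25c.png

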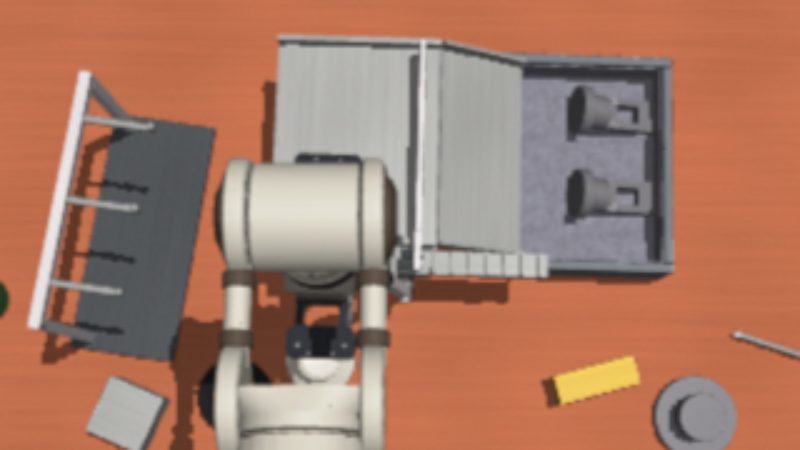

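View pics/s25c.png

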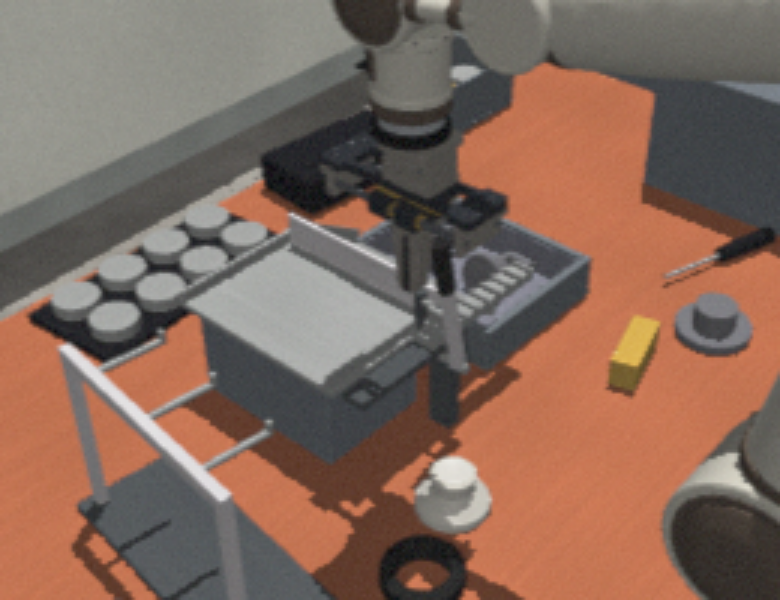

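Both flanges are in the tote. Stroke 6 now.

```bash
python3 -m pendant '[{"claw":1,"tx":-0.015,"ty":0,"tz":0,"turn":0},{"claw":1,"tx":-0.01,"ty":0,"tz":0,"turn":0},{"claw":1,"tx":-0.01,"ty":0,"tz":0,"turn":0},{"claw":1,"tx":-0.01,"ty":0,"tz":0,"turn":0},{"claw":1,"tx":-0.01,"ty":0,"tz":0,"turn":0},{"claw":1,"tx":-0.01,"ty":0,"tz":0,"turn":0},{"claw":1,"tx":-0.01,"ty":0,"tz":0,"turn":0},{"claw":1,"tx":-0.007,"ty":0,"tz":0,"turn":0},{"claw":1,"tx":-0.007,"ty":0,"tz":0,"turn":0},{"claw":1,"tx":0,"ty":0,"tz":0,"turn":0},{"claw":1,"tx":0,"ty":0,"tz":0,"turn":0}]'
python3 -m pendant '[{"claw":1,"tx":0.012,"ty":0,"tz":0,"turn":0},{"claw":1,"tx":0.018,"ty":0,"tz":0,"turn":0},{"claw":1,"tx":0.02,"ty":0,"tz":0,"turn":0},{"claw":1,"tx":0.02,"ty":0,"tz":0,"turn":0},{"claw":1,"tx":0.019,"ty":0,"tz":0,"turn":0},{"claw":1,"tx":0,"ty":0,"tz":0,"turn":0},{"claw":1,"tx":0.02,"ty":0,"tz":-0.03,"turn":0},{"claw":1,"tx":0.02,"ty":0,"tz":-0.03,"turn":0},{"claw":1,"tx":0.02,"ty":0,"tz":-0.03,"turn":0},{"claw":1,"tx":0,"ty":0,"tz":0,"turn":0},{"claw":1,"tx":0,"ty":0,"tz":0,"turn":0}]'
python3 chk.py 26
```

```text
t: 35.52
ee_pos: [0.4413, 0.041, 0.2534]
ee_rot: [[0.019, 1.0, 0.001], [1.0, -0.019, 0.009], [0.009, 0.001, -1.0]]
contact_force: [2.7, 12.7, 3.0]
gripper_width: 0.0003
t: 36.43
ee_pos: [0.4449, 0.1864, 0.345]
ee_rot: [[0.018, 1.0, 0.003], [1.0, -0.018, -0.001], [-0.001, 0.003, -1.0]]
contact_force: [-0.1, 0.4, -0.6]
gripper_width: 0.0005
blade y 0.021135638304858276 132
tote 753 c [ 0.6092 -0.1911] size [0.2741 0.1772] ang 0.69 zmed 0.0584
[[0.47099998593330383, -0.10400000214576721], [0.4729999899864197, -0.2809999883174896], [0.746999979019165, -0.27799999713897705], [0.7450000047683716, -0.10100000351667404]]
pos [0.4437 0.1857 0.3422] yaw 88.87 | tool shift [-0.0586  0.0006  0.0883] rows>= 3.0
turn rad -0.0014 rows>= 1.0 q6 9.4
```

View pics/t26c.png

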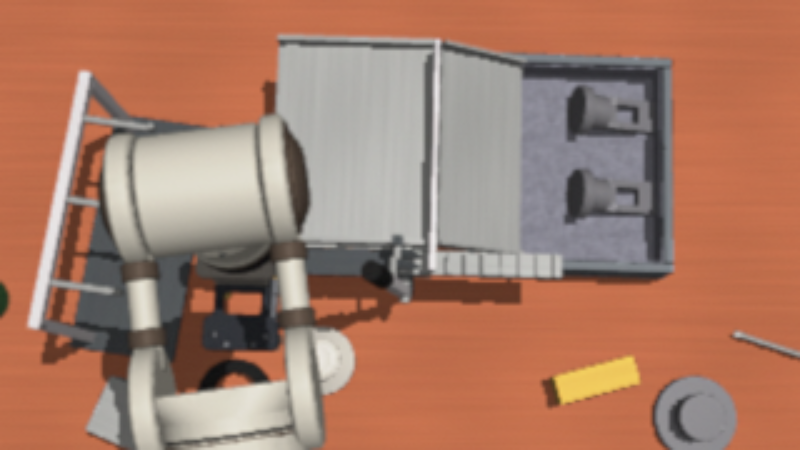

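View pics/s26c.png

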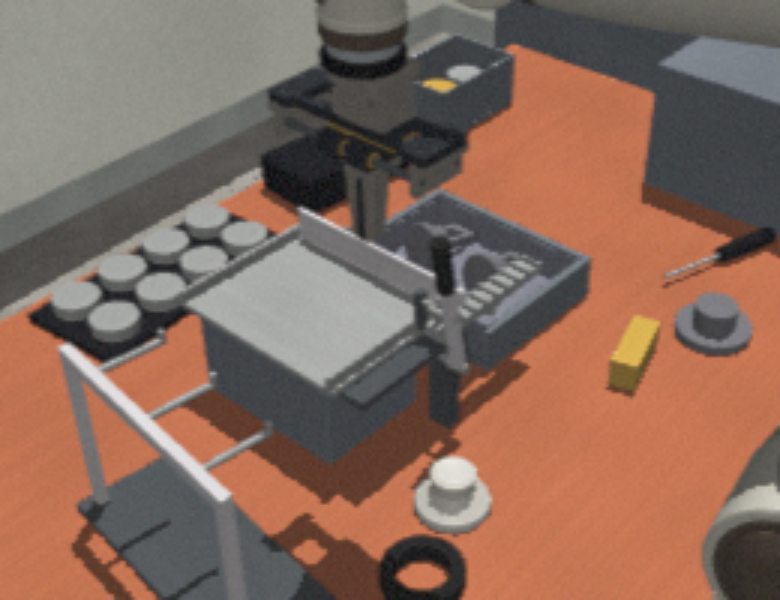

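```bash
python3 - <<'E'
from fit import *
for n in (0,1,2):
    if n==0: P=np.load('pics/top0.npy')
    else: s,P,W,f=snap('top')
    z=P[...,2]
    m=(P[...,0]>.51)&(P[...,0]<.72)&(P[...,1]>-.01)&(P[...,1]<.16)&(z>.16)&(z<.18)
    q=P[m]; k=np.polyfit(q[:,0],q[:,1],1); print(n,np.polyval(k,.615),len(q),q[:,1].min(),q[:,1].max())
z=P[...,2]; m=(P[...,0]>.4)&(P[...,0]<.47)&(P[...,1]>.0)&(P[...,1]<.14)&(z>.27); print('grip top',P[m].min(0),P[m].max(0),P[m].mean(0))
P0=np.load('pics/top0.npy'); m=(P0[...,0]>.4)&(P0[...,0]<.47)&(P0[...,1]>.0)&(P0[...,1]<.14)&(P0[...,2]>.27); print('before',P0[m].mean(0))
E
```

```text
0 0.13755395076665225 178 0.13348926308531123 0.14181055317517002
1 0.016897508219674673 157 0.01186808126272506 0.01982094020707193
2 0.016919464323044163 158 0.012010613925347184 0.019803316793700197
grip top [0.40018671 0.07219231 0.27051446] [0.46996398 0.13994964 0.70087448] [0.4355903  0.12438211 0.64703016]
before [0.44263141 0.08264249 0.27858622]
```

```bash
python3 - <<'E'
from fit import *
s,P,W,f=snap('top'); z=P[...,2]; 
for Q in (P,np.load('pics/top0.npy')):
    m=(Q[...,0]>.42)&(Q[...,0]<.46)&(Q[...,1]>.03)&(Q[...,1]<.11)&(Q[...,2]>.27)&(Q[...,2]<.3); print(Q[m].mean(0),m.sum())
print(P[(P[...,0]>.5)&(P[...,0]<.72)&(P[...,1]<-.12)&(P[...,1]>-.26)][:,2].max())
st=manip.get_state();print(st['contact_force'],st['t'])
manip.sign_off()
E
```

```text
[0.4425562  0.08277172 0.27844911] 62
[0.44263141 0.08264249 0.27858622] 63
0.07877995216239642
[ 0.39892455 -0.01039154 -0.33378024] 36.6833
the job is handed in; nothing more can be done
```

The job is done and handed in at t ≈ 36.7 s; sign-off gives no verdict.

- **Tote:** I dragged it against the stop bar until the force rose to about 12 N without further movement. It stands square, with its centre at about (0.610, -0.168), close to where I expected the dock. It did not shift during the run.
- **Flanges:** Two were present, on the outer hooks; the middle hook was empty. I stood both upright on the feed table, with their lug tops at 0.237 m as expected.
- **Strokes:** I made six full strokes, each to the end stop (about 13 N at the grip).

**Last checks:**
- **Pusher travel:** The blade moved 0.1207 m in the overhead view, so the pusher is past 0.115 m.
- **Lever:** The grip is back within 0.2 mm of its rest position.
- **Flanges in the tote:** Both lie inside the tote, with nothing there above 0.08 m.
- **Bystanders and arm:** The visible bystanders look unmoved, but I did not measure them. The arm is clear of everything.

**One disagreement:** The side camera showed the blade advancing only about 17 mm on the last stroke, against about 20 mm on the others. The overhead camera's total matches six full teeth.

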